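Load and close up the shielded test box

ROBOT

A 6-joint arm with a two-finger parallel gripper is mounted at the origin on the work surface. World frame = base frame: x ahead of the robot, y to its left, z up, the work surface at z = 0. Lengths are in m, angles in rad, forces in N, time in s.
With the tool pointing down it reaches from about 0.375 to 0.9 m from the base axis. Payload 3.1 kg.
Tool frame: the origin (TCP) lies between the finger pads; the fingertips stand 19 mm ahead of it and the grasp point (between the pads) is the TCP; z points along the fingers, y is the line along which they close (so a half turn about z gives the same grasp; the last joint's range is limited). The gripper opens to 87 mm and grips with 3 to 60 N. Pads are 19 mm wide; open, the fingers measure 117 mm over their backs; the gripper's body (75 mm by 190 mm) begins 51 mm behind the grasp point.
Start: joints at [-1.431, 0.527, 1.433, -0, 1.181, -0.178], TCP at [0.195, -0.594, 0.242] pointing down, gripper open.
Joint ranges: [-3.08, 3.08], [-0.75, 2.2], [0.22, 2.44], [-1.43, 4.57], [0, 2.65], [-2.85, 2.85]. Speed limits (rad/s): [2.79, 2.79, 3.14, 3.14, 3.14, 3.14].

INTERFACE

Orientations are given as a unit quaternion [x, y, z, w].
In Python, from rig import telemetry, viewer, hand_in gives the robot as it stands. The module is installed in compiled form; this text tells all that it offers.
- The arm moves only by the shell command python3 -m creep 'ROWS' [FORCE]. ROWS is JSON, a list of rows, each an object with "translation": the shift along the tool's x, y, z in mm, a list of three; "roll": the turn about the tool's z in degrees; "gripper": the finger opening in mm, from 0 to 87. In form: [{"translation": [tx, ty, tz], "roll": roll, "gripper": gripper}, ...]. A call has 1 to 5 rows; each row is the pose to reach, as a shift and turn from the pose commanded when the call began, along the tool's axes at that moment; what a row does not reach only later rows make up. A row lasts 1/12 s, in which the tool goes at most 41.7 mm and 7.16 degrees, less where a joint would pass 70% of its speed; a pose out of reach is approached as far as the arm can. A call with a gripper value outside its range is refused whole. The fingers move at their own pace and stop on an object; FORCE is the grip in N (left out, the last holds). Time passes only in rows, so rows that repeat a pose let the fingers close. It gives the time, the measured TCP pose, the force, the opening and the grip force at its end, in the units of the state.
- telemetry.get_obs(): the state, without advancing time (a new reading comes with each control period).
- viewer.camera(name): name is "scene" or "top" or "wrist"; returns the picture (384x512x3 uint8, blue, green, red); there is no depth.
- viewer.camera_info(name): a dict with "intrinsics" (3x3 intrinsics, pixels), "rvec" (rotation vector, rad) and "tvec" (3), from world to camera coordinates, as OpenCV has them; the wrist camera has in their place "hand_eye" (4x4, takes a point from camera to tool coordinates, whose origin is the TCP and whose axes are the flange's). Camera axes: x right, y down, z forward; pixel columns grow to the right and rows downward; lengths in m; the calibration is good to about 2 mm. The wrist camera is an equidistant fisheye: a pixel r from the principal point sees the ray r / f radians off the axis. A picture is of the moment at which its call begins: read the wrist's pose just before it. camera_info takes no time and is no camera call.
- hand_in(): hands the job in; it is judged then, once.
Trained networks look in the newest picture that a camera, given by its name, has taken for a name from the list of things; names that differ only in an ending like _2 or _b are one class to them, and where a whole thing is asked for, a point or a joint stands for the part that bears it (a point fixed in the world has none). Each returns a list of dicts, best first, with "p" (0 to 1); they miss things now and then, are a little off and sometimes report something else, mostly with a low value. They report only what shows in the picture. A call takes as long as a camera call.
- viewer.recognise(camera, thing): "bbox" ([left, top, width, height] in pixels, round what is visible of it).
The state is a dict: "time": time; "q": joint angles; "joint_velocities": joint speeds; "joint_torque": joint torques, N m; "position": TCP position; "tool_rot": TCP orientation; "ft_force": force on the tool from outside, world axes, zero at the start; "moment": the same for the moment, N m; "grip_width": finger opening in m; "grip_force": force on a finger pad.
Only numpy, scipy, OpenCV 4.12 (cv2) and the standard library are available. Lean on these libraries where they do the work, as an engineer would, in place of code of your own. Each camera call takes 0.05 s, during which the arm holds its last target. There are 200 camera calls.

TASK

Load every amplifier module on the bench upright into the blue test box, one to a bay. Then fit the lid on the box and press it down until it is fully home on its seat; only then swing both red-handled clamps over and down onto the lid as far as they go. Leave the multimeter, flux jar and adapter tray where they are.

Things in the scene. Friction and masses are not known exactly. Their poses are not given: they have to be found in the camera images.
- test_box: blue open box fixed to the bench, 204 x 204 mm outside, 184 x 184 mm inside, floor 10 mm and rim 58 mm above the bench. White ridges 6 mm wide, 12 mm high part it into 2 x 2 bays. Origin: centre of its underside; x away from the robot, y to its left, z up; yaw varies. A steel clamp stand (34 mm along x, 100 mm high, out to 134 mm from the centre) is at the middle of its left and right sides
- bay0 (a point): centre of the floor of the near left bay. Each bay is 89 x 89 mm, its floor 10 mm above the bench; axes as the box
- bay1 (a point): centre of the floor of the near right bay. Each bay is 89 x 89 mm, its floor 10 mm above the bench; axes as the box
- bay2 (a point): centre of the floor of the far left bay. Each bay is 89 x 89 mm, its floor 10 mm above the bench; axes as the box
- bay3 (a point): centre of the floor of the far right bay. Each bay is 89 x 89 mm, its floor 10 mm above the bench; axes as the box
- mouth (a point): centre of the box's mouth at the height of the walls' rim, 58 mm above the bench; axes as the box
- seat (a joint): how far (m) the copper spring-finger seat frame round the rim is pushed down: 0 standing 6.5 mm proud of the rim, 0.006 fully down. About 8 N of friction: the lid's own weight does not move it, a press of 10 to 20 N on the lid does, and it then stays down
- lid: loose blue lid, 0.28 to 0.42 kg: plate 210 x 210 x 6 mm on a lip 174 x 174 mm, 5 mm deep, that goes inside the mouth (5 mm play; any quarter turn fits). Origin: centre of the lip's underside, z up; 59.5 mm above the bench when on the raised seat, 53.5 mm when home. On top, black bar handle: 90 mm along the lid's x, 14 mm wide (y), 12 mm high, its centre 45 mm, top 51 mm above the origin
- module0: amplifier module: square aluminium block 45 x 45 mm, 30 mm high, 0.09 to 0.18 kg, yellow plate and two small brass connectors (8 mm dia, 6 mm high) on top. Origin: centre of its underside; z up when it stands upright (connectors on top). The four are alike; some may be absent
- module1: amplifier module: square aluminium block 45 x 45 mm, 30 mm high, 0.09 to 0.18 kg, yellow plate and two small brass connectors (8 mm dia, 6 mm high) on top. Origin: centre of its underside; z up when it stands upright (connectors on top). The four are alike; some may be absent
- module2: amplifier module: square aluminium block 45 x 45 mm, 30 mm high, 0.09 to 0.18 kg, yellow plate and two small brass connectors (8 mm dia, 6 mm high) on top. Origin: centre of its underside; z up when it stands upright (connectors on top). The four are alike; some may be absent
- module3: amplifier module: square aluminium block 45 x 45 mm, 30 mm high, 0.09 to 0.18 kg, yellow plate and two small brass connectors (8 mm dia, 6 mm high) on top. Origin: centre of its underside; z up when it stands upright (connectors on top). The four are alike; some may be absent
- clamp_left (a joint): angle (rad) of the left (+y) clamp about its level hinge along the box's x: 0 thrown fully open (arm leaning outward, 30 degrees above level), grows as the arm swings up, over and inward, 2.618 fully down (arm level, rubber foot on the seated lid; a lid not fully home stops it short). Light friction (about 2 N at the grip): it stays where it is left
- clamp_left_grip (a point): centre of the left clamp's red grip, a cylinder 22 mm in diameter and 26 mm long, along the box's x axis, 65 mm from the hinge; it stays between the two fingers as the arm (10 mm wide) turns
- clamp_left_hinge (a point): left clamp's hinge point: 124 mm to the left of the box's centre, 90 mm above the bench
- clamp_right (a joint): angle (rad) of the right (-y) clamp about its level hinge along the box's x: 0 thrown fully open (arm leaning outward, 30 degrees above level), grows as the arm swings up, over and inward, 2.618 fully down (arm level, rubber foot on the seated lid; a lid not fully home stops it short). Light friction (about 2 N at the grip): it stays where it is left
- clamp_right_grip (a point): the same for the right clamp
- clamp_right_hinge (a point): right clamp's hinge point: 124 mm to the right of the box's centre, 90 mm above the bench
- multimeter: yellow hand-held meter, 150 x 80 x 34 mm, lying on the bench beyond the work; leave alone. Origin: centre of its underside
- flux_jar: amber jar, 56 mm in diameter, 60 mm high; leave alone. Origin: centre of its underside
- adapter_tray: grey tray of brass adapters, 110 x 80 x 30 mm; leave alone. Origin: centre of its underside

How it is judged:
By the outcome, as a careful person would: the job done as asked, in the order asked, and still so for the second after the job is handed in, with the robot touching nothing.
Of module0, module1, module2, module3 only 2 to 4 are there at a start; the rules pass over those that are not, and their reading is None.
At some moment in a run one of module0, module1, module2, module3, lid may be knocked a few centimetres aside while the robot is not near it.
Once in a run the grip may slacken for a moment while it holds something.
It also fails if it takes over 210 s, if anything falls off the work surface, if the arm or the gripper's body presses on something with over 40 N, if the wrist force passes 120 N, or if a joint passes its speed limit or range.

## Working session

There is one attempt and no reset: what is moved stays moved. The work goes in short steps, Python scripts to look and compute and a shell command to move; the robot and the scene stay as the last step left them, time stands still between calls to the robot, and variables do not carry over. Pictures are saved under pics/ and viewed, at most 14 in all, crops included, and the job is handed in when it is done.

```bash
mkdir -p pics; ls
cat > h.py <<'E'
import numpy as np, cv2
from scipy.spatial.transform import Rotation as R
from rig import telemetry, viewer
def cam(n):
    i=viewer.camera_info(n); return np.array(i["intrinsics"]),R.from_rotvec(np.ravel(i["rvec"])).as_matrix(),np.ravel(i["tvec"])
def pix2w(n,u,v,z):
    K,Rm,t=cam(n); d=Rm.T@np.linalg.solve(K,[u,v,1]); c=-Rm.T@t
    return c+d*(z-c[2])/d[2]
def w2pix(n,p):
    K,Rm,t=cam(n); q=K@(Rm@np.asarray(p).T+t[:,None] if np.ndim(p)>1 else K@(Rm@p+t)); return q[:2]/q[2]
E
python3 - <<'E'
from h import *
for n in("scene","top"):
    im=viewer.camera(n); cv2.imwrite(f"pics/{n}0.png",im)
    i=viewer.camera_info(n); K,Rm,t=cam(n); print(n,K.round(1).tolist(),(-Rm.T@t).round(3))
    for th in("test_box","module0","lid","clamp_left","clamp_left_grip","clamp_right_grip"):
        print(th,[(np.round(d["bbox"]).tolist(),round(d["p"],2)) for d in viewer.recognise(n,th)])
print(viewer.camera_info("wrist")); print(telemetry.get_obs())
E
```

```text
pics
scene [[353.6, 0.0, 256.1], [0.0, 353.6, 188.5], [0.0, 0.0, 1.0]] [1.199 0.31  0.786]
test_box [([272.0, 143.0, 131.0, 103.0], 0.6)]
module0 [([208.0, 189.0, 28.0, 22.0], 0.75), ([200.0, 173.0, 19.0, 20.0], 0.62)]
lid [([137.0, 118.0, 76.0, 48.0], 0.82)]
clamp_left [([371.0, 195.0, 31.0, 10.0], 0.72), ([153.0, 197.0, 22.0, 30.0], 0.55)]
clamp_left_grip [([372.0, 190.0, 33.0, 18.0], 0.71), ([268.0, 147.0, 133.0, 98.0], 0.2)]
clamp_right_grip [([267.0, 146.0, 27.0, 21.0], 0.77)]
top [[403.2, 0.0, 257.0], [0.0, 403.2, 192.0], [0.0, 0.0, 1.0]] [0.42  0.025 1.312]
test_box [([139.0, 191.0, 128.0, 75.0], 0.6), ([138.0, 215.0, 28.0, 11.0], 0.28)]
module0 [([286.0, 183.0, 15.0, 15.0], 0.76), ([308.0, 202.0, 18.0, 16.0], 0.63)]
lid [([340.0, 209.0, 76.0, 75.0], 0.69)]
clamp_left [([139.0, 213.0, 26.0, 15.0], 0.63), ([255.0, 139.0, 37.0, 42.0], 0.28)]
clamp_left_grip [([247.0, 229.0, 19.0, 6.0], 0.63), ([137.0, 214.0, 30.0, 10.0], 0.5)]
clamp_right_grip [([246.0, 227.0, 22.0, 7.0], 0.72)]
{'intrinsics': array([[297.31863964,   0.        , 258.21676192],
       [  0.        , 297.31863964,
[... 424 characters left out ...]
'time': 0.7, 'q': array([-1.43151683e+00,  5.27472609e-01,  1.43269579e+00,  1.26996139e-05,
        1.18141792e+00, -1.78502156e-01]), 'joint_velocities': array([ 0.00172422,  0.00030278,  0.00044907, -0.000706  ,  0.00180137,
       -0.00069261]), 'joint_torque': array([-2.34929848e-04, -4.39865792e+01, -1.76949763e+01,  6.32616389e-02,
        5.03416231e-02, -2.13247830e-05]), 'position': array([ 0.19531412, -0.59367292,  0.24156659]), 'tool_rot': array([9.87403769e-01, 1.58220723e-01, 5.81118130e-06, 3.28592645e-06]), 'ft_force': array([ 0.24812079, -0.23132312,  0.36997782]), 'moment': array([ 0.01881371, -0.04006895,  0.00709675]), 'grip_force': 0.0, 'grip_width': 0.08671470031362921}
```

Run:
```python
import cv2
cv2.imwrite("pics/top0b.png",cv2.resize(cv2.imread("pics/top0.png")[120:300,110:430],None,fx=2.5,fy=2.5,interpolation=2))
```

```text
(no output)
```

View pics/top0b.png

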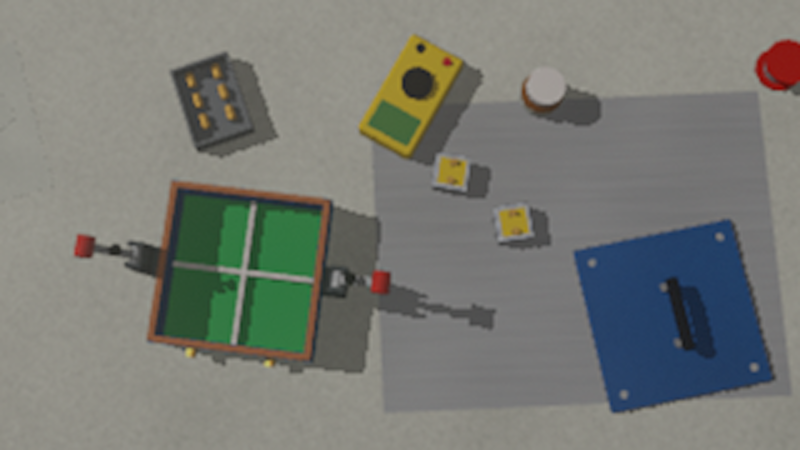

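View pics/scene0.png

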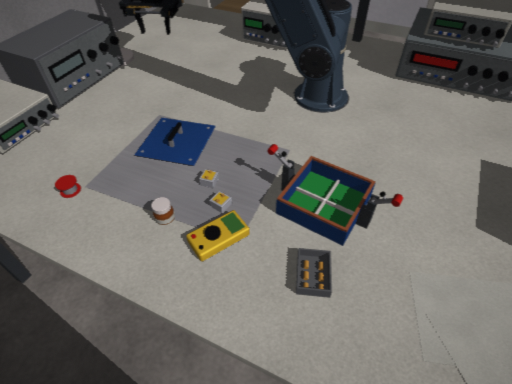

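Top view: two upright modules (crop 451,173 and 514,223), lid right (675,315), box left (240,270) with both clamps open. Now measure.

Run:
```python
from h import *
im=cv2.imread("pics/top0.png")
T=lambda c,z:np.array([pix2w("top",110+(x+.5)/2.5-.5,120+(y+.5)/2.5-.5,z) for x,y in c])
b=T([(173,182),(331,200),(312,360),(150,340)],.0645) # far left, far right, near right, near left
print("box",b.round(3).tolist(),b.mean(0)); 
for i in range(4): d=b[(i+1)%4]-b[i]; print(np.linalg.norm(d).round(4),np.degrees(np.arctan2(d[1],d[0])).round(1))
hsv=cv2.cvtColor(im,cv2.COLOR_BGR2HSV)
def rect(m,z,name):
    n,l,s,c=cv2.connectedComponentsWithStats(m.astype(np.uint8))
    for k in range(1,n):
        if s[k,4]<40: continue
        pts=np.argwhere(l==k)[:,::-1]; w=np.array([pix2w("top",u,v,z) for u,v in pts])[:,:2]
        r=cv2.minAreaRect((w*1000).astype(np.float32)); print(name,s[k].tolist(),np.round(r[0],1),np.round(r[1],1),round(r[2],1),"mean",(w.mean(0)*1000).round(1))
H,S,V=hsv[...,0],hsv[...,1],hsv[...,2]
m=np.zeros(H.shape,bool);m[175:225,275:335]=True
rect(m&(((H>18)&(H<35)&(S>100))|((V>150))),.03,"mod")
m[:]=False;m[195:300,330:430]=True
rect(m&(H>100)&(H<130)&(S>120)&(V>60),.011,"lid")
rect(m&(V<45),.049,"handle")
m[:]=True
rect(m&((H<6)|(H>174))&(S>180)&(V>70),.12,"red")
```

```text
box [[0.637, 0.276, 0.064], [0.614, 0.077, 0.064], [0.416, 0.099, 0.064], [0.441, 0.298, 0.064]] [0.52687454 0.18739458 0.0645    ]
0.2002 -96.7
0.1985 173.6
0.2 83.0
0.1974 -6.4
mod [285, 183, 12, 12, 109] [655.2 -78. ] [34.4 34.1] 80.2 mean [656.  -77.8]
mod [310, 203, 12, 12, 109] [ 590.  -156.6] [33.2 33.8] 8.1 mean [ 590.4 -156.4]Traceback (most recent call last):
  File "<stdin>", line 18, in <module>
  File "<stdin>", line 12, in rect
  File "h.py", line 7, in pix2w
    K,Rm,t=cam(n); d=Rm.T@np.linalg.solve(K,[u,v,1]); c=-Rm.T@t
           ~~~^^^
  File "h.py", line 5, in cam
    i=viewer.camera_info(n); return np.array(i["intrinsics"]),R.from_rotvec(np.ravel(i["rvec"])).as_matrix(),np.ravel(i["tvec"])
ValueError: time passes only in moves, steps and waits
```

```bash
sed -i 's/^def cam(n)/from functools import lru_cache\n@lru_cache\ndef cam(n)/' h.py
python3 - <<'E'
from h import *
im=cv2.imread("pics/top0.png")
hsv=cv2.cvtColor(im,cv2.COLOR_BGR2HSV)
def rect(m,z,name):
    n,l,s,c=cv2.connectedComponentsWithStats(m.astype(np.uint8))
    for k in range(1,n):
        if s[k,4]<40: continue
        pts=np.argwhere(l==k)[:,::-1]; w=np.array([pix2w("top",u,v,z) for u,v in pts])[:,:2]
        r=cv2.minAreaRect((w*1000).astype(np.float32)); print(name,s[k].tolist(),np.round(r[0],1),np.round(r[1],1),round(r[2],1),"mean",(w.mean(0)*1000).round(1))
H,S,V=hsv[...,0],hsv[...,1],hsv[...,2]
print(hsv[183+4:196,285+3],hsv[180:200:2,280])
m=np.zeros(H.shape,bool);m[195:300,330:430]=True
rect(m&(H>100)&(H<130)&(S>120)&(V>60),.011,"lid")
rect(m&(V<45),.049,"handle")
m[:]=True
rect(m&((H<6)|(H>174))&(S>180)&(V>70),.12,"red")
cv2.imwrite("pics/top0c.png",cv2.resize(im[175:225,275:335],None,fx=12,fy=12,interpolation=2))
E
```

```text
[[ 24 187 161]
 [ 24 187 161]
 [ 25 191 160]
 [ 24 183 160]
 [ 23 174 157]
 [ 23 184 158]
 [ 20  76 147]
 [110   6 129]
 [105   5  99]] [[ 20  10  79]
 [ 15   6  80]
 [ 30   7  78]
 [ 15   5 104]
 [ 30   2 121]
 [ 30   2 120]
 [ 20   6 121]
 [ 30   2 117]
 [ 15   4 121]
 [ 30   2 119]]
lid [340, 208, 79, 77, 3963] [ 472.4 -357.2] [206.8 207.7] 11.3 mean [ 471.4 -356.5]
handle [377, 232, 11, 28, 116] [ 471.6 -357.2] [86.3 14.4] 12.4 mean [ 471.5 -356.7]
red [413, 136, 21, 20, 283] [ 770.4 -478.5] [49.9 66.6] 38.1 mean [ 771.1 -479.4]
```

View pics/top0c.png

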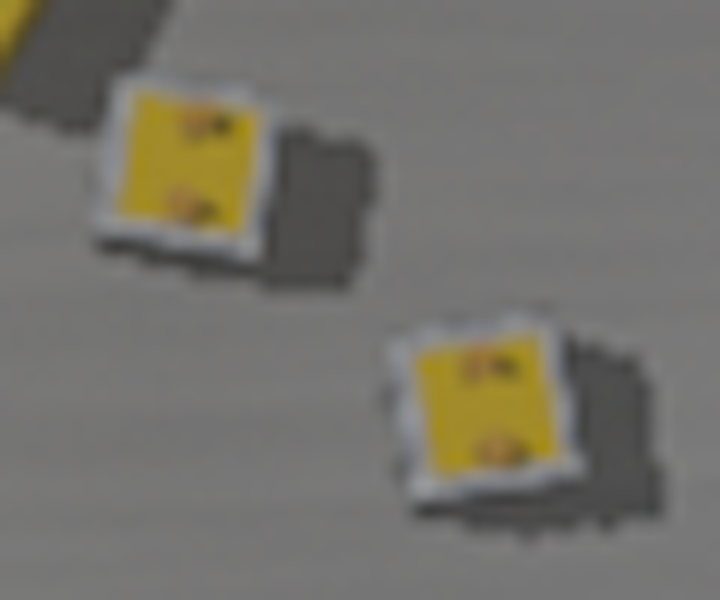

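```bash
cat > plan.py <<'E'
# usage: plan.py x y z yaw_of_tool_y_deg(or n=keep) [mm per row]: prints per call the final shift (mm, tool axes), roll (deg), rows needed
import sys; from h import *
o=telemetry.get_obs(); p=np.array(o["position"])*1000; M=R.from_quat(o["tool_rot"]).as_matrix()
y=np.degrees(np.arctan2(M[1,1],M[0,1]))
T=np.array([float(a) for a in sys.argv[1:4]]); Y=y if sys.argv[4]=="n" else float(sys.argv[4])
step=float(sys.argv[5]) if len(sys.argv)>5 else 41
d=T-p; dy=(Y-y+180)%360-180
n=max(np.linalg.norm(d)/step,abs(dy)/7.1); c=max(1,int(np.ceil(n/5)))
print("t",round(o["time"],1),"pos",p.round(1),"yaw",round(y,1),"tilt",round(np.degrees(np.arccos(-M[2,2])),2),"F",np.round(o["ft_force"],1),"w",round(o["grip_width"]*1000,1),"gf",round(o["grip_force"],1),"q6",np.degrees(o["q"][5]).round())
for k in range(c):
    Mk=R.from_euler("z",dy*k/c,degrees=True).as_matrix()@M
    print("shift",(Mk.T@d/c).round(1).tolist(),"roll",round(-dy/c,1),"rows",round(n/c,1))
E
python3 plan.py 656 -78 140 -9.8
```

```text
t 0.7 pos [ 195.3 -593.7  241.6] yaw -71.8 tilt 0.0 F [ 0.2 -0.2  0.4] w 86.7 gf 0.0 q6 -10.0
shift [149.7, -86.5, 25.4] roll -15.5 rows 4.3
shift [167.4, -43.3, 25.4] roll -15.5 rows 4.3
shift [172.8, 3.0, 25.4] roll -15.5 rows 4.3
shift [165.8, 49.0, 25.4] roll -15.5 rows 4.3
```

```bash
python3 -m creep '[{"translation":[150,-86,25],"roll":-15.5,"gripper":80},{"translation":[150,-86,25],"roll":-15.5,"gripper":80},{"translation":[150,-86,25],"roll":-15.5,"gripper":80},{"translation":[150,-86,25],"roll":-15.5,"gripper":80},{"translation":[150,-86,25],"roll":-15.5,"gripper":80}]'
python3 -m creep '[{"translation":[167,-43,25],"roll":-15.5,"gripper":80},{"translation":[167,-43,25],"roll":-15.5,"gripper":80},{"translation":[167,-43,25],"roll":-15.5,"gripper":80},{"translation":[167,-43,25],"roll":-15.5,"gripper":80},{"translation":[167,-43,25],"roll":-15.5,"gripper":80}]'
python3 -m creep '[{"translation":[173,3,25],"roll":-15.5,"gripper":80},{"translation":[173,3,25],"roll":-15.5,"gripper":80},{"translation":[173,3,25],"roll":-15.5,"gripper":80},{"translation":[173,3,25],"roll":-15.5,"gripper":80},{"translation":[173,3,25],"roll":-15.5,"gripper":80}]'
python3 -m creep '[{"translation":[166,49,25],"roll":-15.5,"gripper":80},{"translation":[166,49,25],"roll":-15.5,"gripper":80},{"translation":[166,49,25],"roll":-15.5,"gripper":80},{"translation":[166,49,25],"roll":-15.5,"gripper":80},{"translation":[166,49,25],"roll":-15.5,"gripper":80}]'
cat > wr.py <<'E'
# wrist view: finds yellow plates at z=30 mm
from h import *
import sys
o=telemetry.get_obs(); im=viewer.camera("wrist"); cv2.imwrite(sys.argv[1],im)
i=viewer.camera_info("wrist"); K=np.array(i["intrinsics"]); E=np.array(i["hand_eye"])
Rt=R.from_quat(o["tool_rot"]).as_matrix(); p=np.array(o["position"])
def w(uv,z):
    a=(np.asarray(uv,float)-K[:2,2])/K[0,0]; r=np.linalg.norm(a,axis=1,keepdims=True)
    d=np.c_[a/np.maximum(r,1e-9)*np.sin(r),np.cos(r)]@E[:3,:3].T@Rt.T; c=p+Rt@E[:3,3]
    return c+d*((z-c[2])/d[:,2])[:,None]
if __name__=="__main__":
    hsv=cv2.cvtColor(im,cv2.COLOR_BGR2HSV); H,S,V=cv2.split(hsv)
    m=((H>18)&(H<34)&(S>90)&(V>60)).astype(np.uint8)
    m=cv2.morphologyEx(m,cv2.MORPH_CLOSE,np.ones((9,9)))
    n,l,s,c=cv2.connectedComponentsWithStats(m)
    for k in range(1,n):
        if s[k,4]<150: continue
        q=w(np.argwhere(l==k)[:,::-1],.03)[:,:2]*1000; r=cv2.minAreaRect(q.astype(np.float32))
        print(s[k].tolist(),np.round(r[0],1),np.round(r[1],1),round(r[2],1),q.mean(0).round(1))
E
python3 plan.py 656 -78 140 -9.8; python3 wr.py pics/w1.png
```

```text
time: 1.12
position: [0.3135, -0.4587, 0.2154]
tool_rot: [0.956, 0.292, 0.001, -0.003]
ft_force: [-0.2, 0.3, -0.1]
grip_width: 0.0804
grip_force: 0.0
time: 1.53
position: [0.4284, -0.3315, 0.1908]
tool_rot: [0.908, 0.418, 0.001, -0.002]
ft_force: [-0.4, -0.6, -0.0]
grip_width: 0.08
grip_force: 0.0
time: 1.95
position: [0.5443, -0.2037, 0.166]
tool_rot: [0.844, 0.537, 0.001, -0.0]
ft_force: [-0.1, -0.2, -0.3]
grip_width: 0.0796
grip_force: 0.0
time: 2.37
position: [0.6601, -0.0746, 0.1409]
tool_rot: [0.764, 0.646, 0.002, 0.001]
ft_force: [-0.8, -0.1, -0.8]
grip_width: 0.08
grip_force: 0.0
t 2.4 pos [660.1 -74.6 140.9] yaw -9.6 tilt 0.2 F [-0.8 -0.1 -0.8] w 80.0 gf 0.0 q6 -7.0
shift [-4.0, -3.5, 0.9] roll 0.2 rows 0.1
[267, 51, 170, 139, 8727] [759.4 -27. ] [ 79.6 150.7] 60.2 [761.5 -28.7]
[235, 179, 39, 37, 1403] [656.8 -78.9] [33.8 34. ] 80.4 [656.9 -78.7]
[109, 235, 21, 46, 502] [ 503.9 -121.7] [58.6 23.2] 67.6 [ 502.2 -120.3]
[221, 235, 256, 77, 3526] [ 765.1 -182.9] [ 87.9 321. ] 80.3 [ 756.7 -209.2]
[184, 274, 41, 23, 615] [ 590.6 -160.6] [34.9 29.8] 5.7 [ 589.6 -162.5]
[358, 359, 14, 25, 165] [ 763.2 -349.4] [13.8 65.9] 16.6 [ 762.8 -346. ]
```

View pics/w1.png

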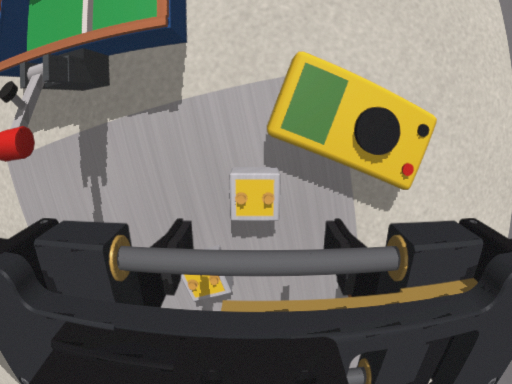

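Wrist view: module A square at px (255,196), 34 mm plate, agreeing with the top view within 1 mm; meter clear of the fingers.

```bash
python3 -m creep '[{"translation":[-4,-4,40],"roll":0,"gripper":80},{"translation":[-4,-4,60],"roll":0,"gripper":80},{"translation":[-4,-4,60],"roll":0,"gripper":80},{"translation":[-4,-4,60],"roll":0,"gripper":80}]' 25
python3 plan.py 656.7 -78.6 23 -9.8
```

```text
time: 2.75
position: [0.6504, -0.0833, 0.0808]
tool_rot: [0.765, 0.644, -0.001, -0.001]
ft_force: [0.7, 0.4, 0.0]
grip_width: 0.0799
grip_force: 0.0
t 2.8 pos [650.4 -83.3  80.8] yaw -9.9 tilt 0.18 F [0.7 0.4 0. ] w 79.9 gf 0.0 q6 -7.0
shift [5.7, 5.6, 57.7] roll -0.1 rows 1.4
```

```bash
python3 -m creep '[{"translation":[5,5,20],"roll":0,"gripper":80},{"translation":[5,5,40],"roll":0,"gripper":80},{"translation":[5,5,40],"roll":0,"gripper":80},{"translation":[5,5,40],"roll":0,"gripper":80},{"translation":[5,5,40],"roll":0,"gripper":80}]' 25
python3 plan.py 656.7 -78.6 23 -9.8
```

```text
time: 3.17
position: [0.6587, -0.0787, 0.0436]
tool_rot: [0.765, 0.644, 0.001, 0.001]
ft_force: [0.2, 0.1, -0.2]
grip_width: 0.0802
grip_force: 0.0
t 3.2 pos [658.7 -78.7  43.6] yaw -9.8 tilt 0.17 F [ 0.2  0.1 -0.2] w 80.2 gf 0.0 q6 -7.0
shift [-0.2, -2.1, 20.6] roll -0.0 rows 0.5
```

```bash
python3 -m creep '[{"translation":[0,-1,10],"roll":0,"gripper":80},{"translation":[0,-1,20],"roll":0,"gripper":80},{"translation":[0,-1,20],"roll":0,"gripper":80},{"translation":[0,-1,20],"roll":0,"gripper":40},{"translation":[0,-1,20],"roll":0,"gripper":40}]' 25
python3 -m creep '[{"translation":[0,0,0],"roll":0,"gripper":40},{"translation":[0,0,0],"roll":0,"gripper":40},{"translation":[0,0,0],"roll":0,"gripper":40},{"translation":[0,0,0],"roll":0,"gripper":40},{"translation":[0,0,0],"roll":0,"gripper":40}]' 25
python3 - <<'E'
import numpy as np
c=np.array([526.9,187.4]);a=np.radians(-6.6);x=np.array([np.cos(a),np.sin(a)]);y=np.array([-x[1],x[0]])
for n,i,j in(("bay0",-1,1),("bay1",-1,-1),("bay2",1,1),("bay3",1,-1)): print(n,(c+47.5*(i*x+j*y)).round(1))
for s in(1,-1):
  print("grip_open",(c+s*y*(124+65*np.cos(np.pi/6))).round(1), "top",(c+s*y*124).round(1),"down",(c+s*y*59).round(1))
E
```

```text
time: 3.58
position: [0.6566, -0.0774, 0.0214]
tool_rot: [0.765, 0.644, -0.0, -0.0]
ft_force: [0.6, 0.6, -1.0]
grip_width: 0.0731
grip_force: 0.0
time: 4.0
position: [0.6568, -0.0775, 0.0218]
tool_rot: [0.765, 0.644, 0.0, 0.0]
ft_force: [-0.3, -0.6, 0.3]
grip_width: 0.0445
grip_force: 25.0
bay0 [485.2 240. ]
bay1 [474.3 145.7]
bay2 [579.5 229.1]
bay3 [568.6 134.8]
grip_open [547.6 366.5] top [541.2 310.6] down [533.7 246. ]
grip_open [506.2   8.3] top [512.6  64.2] down [520.1 128.8]
```

```bash
python3 plan.py 656.7 -78.6 150 n
```

```text
t 4.0 pos [656.8 -77.5  21.8] yaw -9.8 tilt 0.01 F [-0.3 -0.6  0.3] w 44.5 gf 25.0 q6 -7.0
shift [-1.1, 0.1, -128.2] roll -0.0 rows 3.1
```

```bash
python3 -m creep '[{"translation":[0,0,-25],"roll":0,"gripper":40},{"translation":[0,0,-60],"roll":0,"gripper":40},{"translation":[0,0,-100],"roll":0,"gripper":40},{"translation":[0,0,-140],"roll":0,"gripper":40},{"translation":[0,0,-170],"roll":0,"gripper":40}]' 25
python3 plan.py 568.6 134.8 190 -6.6
```

```text
time: 4.42
position: [0.6573, -0.0777, 0.1947]
tool_rot: [0.765, 0.644, 0.001, 0.001]
ft_force: [1.4, 0.2, -0.8]
grip_width: 0.0451
grip_force: 25.0
t 4.4 pos [657.3 -77.7 194.7] yaw -9.8 tilt 0.17 F [ 1.4  0.2 -0.8] w 45.1 gf 25.0 q6 -7.0
shift [97.1, -61.8, 2.2] roll -1.6 rows 2.8
shift [98.8, -59.1, 2.2] roll -1.6 rows 2.8
```

```bash
python3 -m creep '[{"translation":[25,-16,0],"roll":-1,"gripper":40},{"translation":[60,-38,0],"roll":-2,"gripper":40},{"translation":[95,-60,0],"roll":-3,"gripper":40},{"translation":[130,-82,0],"roll":-3,"gripper":40},{"translation":[160,-101,0],"roll":-3.2,"gripper":40}]' 25
python3 -m creep '[{"translation":[24,-12,0],"roll":0,"gripper":40},{"translation":[36,-18,0],"roll":0,"gripper":40},{"translation":[36,-18,0],"roll":0,"gripper":40},{"translation":[36,-18,0],"roll":0,"gripper":40}]' 25
python3 plan.py 568.6 134.8 60 -6.6; python3 wr.py pics/w2.png
```

```text
time: 4.83
position: [0.5824, 0.0994, 0.1914]
tool_rot: [0.747, 0.665, -0.0, -0.001]
ft_force: [0.5, 0.7, -1.3]
grip_width: 0.0453
grip_force: 25.0
time: 5.17
position: [0.5709, 0.1351, 0.1916]
tool_rot: [0.746, 0.666, -0.0, 0.001]
ft_force: [-0.4, -0.3, -1.8]
grip_width: 0.045
grip_force: 25.0
t 5.2 pos [570.9 135.1 191.6] yaw -6.5 tilt 0.06 F [-0.4 -0.3 -1.8] w 45.0 gf 25.0 q6 9.0
shift [-0.5, -2.3, 131.6] roll 0.1 rows 3.2
[391, 81, 33, 17, 167] [747.1 218.2] [46.   8.4] 18.4 [747. 219.]
[224, 229, 69, 22, 1446] [563.4  64.9] [26.3 77.3] 83.5 [563.4  65.6]
[162, 237, 16, 48, 432] [453.3  45.9] [67.8 19.3] 76.8 [452.   46.1]
[157, 237, 292, 75, 4167] [625.7   6.3] [105.6 406.6] 83.4 [636.7 -29.1]
[227, 275, 64, 12, 713] [557.3   9.7] [16.3 76.7] 83.5 [557.1   9.5]
```

View pics/w2.png

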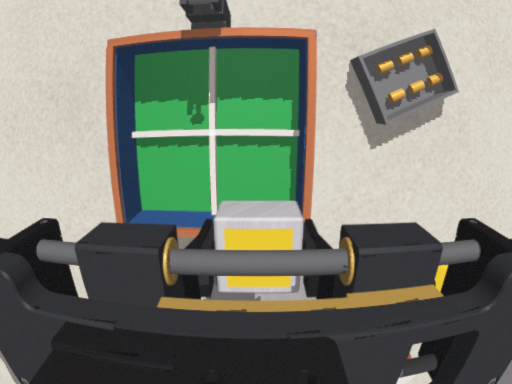

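Wrist view: module held over near the box; ridge cross at (212,132), far rim corners (108,42) and (316,31). Check box centre from these.

Run:
```python
import sys; sys.argv=["",'pics/w2b.png']
from wr import *
print("cross",w([[212,132]],.022)*1000)
print("ridge x-dir ends",w([[134,134],[298,131]],.022)*1000)
c=w([[108,42],[316,31]],.0645)*1000; print("left rim corners",c.round(1)); d=c[1]-c[0]; print(np.linalg.norm(d),np.degrees(np.arctan2(d[1],d[0])))
```

```text
cross [[529.23095282 188.68849036  22.        ]]
ridge x-dir ends [[440.46108497 200.10629685  22.        ]
 [619.64790436 179.11513614  22.        ]]
left rim corners [[443.1 298.   64.5]
 [641.4 274.7  64.5]]
199.6811411591467 -6.704810292526693
```

```bash
python3 -m creep '[{"translation":[0,0,30],"roll":0,"gripper":40},{"translation":[0,0,70],"roll":0,"gripper":40},{"translation":[0,0,105],"roll":0,"gripper":40},{"translation":[0,0,130],"roll":0,"gripper":40},{"translation":[0,0,140],"roll":0,"gripper":40}]' 25
python3 -m creep '[{"translation":[0,0,8],"roll":0,"gripper":40},{"translation":[0,0,15],"roll":0,"gripper":40},{"translation":[0,0,18],"roll":0,"gripper":40},{"translation":[0,0,18],"roll":0,"gripper":40}]' 25
python3 plan.py 570.3 135.6 32 -6.7
```

```text
time: 5.68
position: [0.5691, 0.1331, 0.0476]
tool_rot: [0.747, 0.664, -0.003, -0.002]
ft_force: [-0.1, -0.7, -0.8]
grip_width: 0.0448
grip_force: 25.0
time: 6.02
position: [0.5714, 0.1349, 0.0341]
tool_rot: [0.747, 0.665, 0.001, 0.0]
ft_force: [-0.6, -0.1, -0.1]
grip_width: 0.045
grip_force: 25.0
t 6.0 pos [571.4 134.9  34.1] yaw -6.6 tilt 0.08 F [-0.6 -0.1 -0.1] w 45.0 gf 25.0 q6 9.0
shift [0.6, -1.2, 2.1] roll 0.1 rows 0.1
```

Release with a limited opening (fits the bay), then lift.

```bash
python3 -m creep '[{"translation":[0,-1,2],"roll":0,"gripper":40},{"translation":[0,-1,2],"roll":0,"gripper":54},{"translation":[0,-1,2],"roll":0,"gripper":54},{"translation":[0,-1,2],"roll":0,"gripper":54},{"translation":[0,-1,2],"roll":0,"gripper":54}]' 25
python3 -m creep '[{"translation":[0,0,-15],"roll":0,"gripper":54},{"translation":[0,0,-45],"roll":0,"gripper":54},{"translation":[0,0,-85],"roll":0,"gripper":54},{"translation":[0,0,-125],"roll":0,"gripper":60},{"translation":[0,0,-160],"roll":0,"gripper":80}]' 25
python3 plan.py 590.5 -157.5 140 8.1
```

```text
time: 6.43
position: [0.57, 0.1354, 0.0322]
tool_rot: [0.747, 0.665, 0.0, 0.0]
ft_force: [-0.6, 0.5, 0.5]
grip_width: 0.0531
grip_force: 0.0
time: 6.85
position: [0.5697, 0.1354, 0.194]
tool_rot: [0.747, 0.665, 0.001, 0.0]
ft_force: [-0.2, -0.3, 0.3]
grip_width: 0.0605
grip_force: 0.0
t 6.8 pos [569.7 135.4 194. ] yaw -6.6 tilt 0.08 F [-0.2 -0.3  0.3] w 60.5 gf 0.0 q6 9.0
shift [-144.3, 27.1, 27.0] roll -7.3 rows 3.6
shift [-146.6, 8.4, 27.0] roll -7.3 rows 3.6
```

```bash
python3 -m creep '[{"translation":[-144,27,5],"roll":-7.3,"gripper":80},{"translation":[-144,27,5],"roll":-7.3,"gripper":80},{"translation":[-144,27,5],"roll":-7.3,"gripper":80},{"translation":[-144,27,5],"roll":-7.3,"gripper":80}]' 25
python3 -m creep '[{"translation":[-40,2,12],"roll":-7.1,"gripper":80},{"translation":[-80,5,24],"roll":-7.3,"gripper":80},{"translation":[-120,7,40],"roll":-7.3,"gripper":80},{"translation":[-146,8,49],"roll":-7.3,"gripper":80},{"translation":[-146,8,49],"roll":-7.3,"gripper":80}]' 25
python3 -m creep '[{"translation":[0,0,0],"roll":0,"gripper":80},{"translation":[0,0,0],"roll":0,"gripper":80}]'
python3 wr.py pics/w3.png;python3 plan.py 590.5 -157.5 80 8.1
```

```text
time: 7.18
position: [0.5804, -0.0142, 0.1874]
tool_rot: [0.703, 0.711, 0.0, 0.001]
ft_force: [0.0, 0.4, -0.3]
grip_width: 0.0783
grip_force: 0.0
time: 7.6
position: [0.5896, -0.1627, 0.1357]
tool_rot: [0.658, 0.753, -0.001, 0.0]
ft_force: [0.6, -0.2, -0.3]
grip_width: 0.0799
grip_force: 0.0
time: 7.77
position: [0.5894, -0.1563, 0.1376]
tool_rot: [0.656, 0.755, 0.0, -0.0]
ft_force: [0.4, -0.1, 0.9]
grip_width: 0.0802
grip_force: 0.0
[370, 10, 136, 155, 7411] [756.2 -29.8] [ 88.7 154.5] 60.3 [751.6 -34.2]
[240, 176, 39, 38, 1451] [ 590.7 -157.8] [33.9 34.1] 8.0 [ 590.5 -157.3]
[109, 235, 21, 46, 512] [ 455.4 -246.9] [58.1 22.9] 85.1 [ 453.6 -246.5]
[222, 235, 256, 77, 3473] [ 719.9 -226. ] [315.5  86.7] 8.0 [ 720.1 -253.3]
[359, 359, 13, 25, 162] [ 767.6 -383.4] [12.6 64. ] 32.7 [ 766.2 -380.4]
t 7.8 pos [ 589.6 -155.6  137.9] yaw 8.1 tilt 0.03 F [-0.   1.3 -0. ] w 79.8 gf 0.0 q6 -33.0
shift [-2.0, 0.7, 57.9] roll -0.0 rows 1.4
```

```bash
python3 -m creep '[{"translation":[-2,1,30],"roll":0,"gripper":80},{"translation":[-2,1,60],"roll":0,"gripper":80},{"translation":[-2,1,90],"roll":0,"gripper":80},{"translation":[-2,1,108],"roll":0,"gripper":80},{"translation":[-2,1,115],"roll":0,"gripper":80}]' 25
python3 -m creep '[{"translation":[0,0,0],"roll":0,"gripper":80},{"translation":[0,0,0],"roll":0,"gripper":40},{"translation":[0,0,0],"roll":0,"gripper":40},{"translation":[0,0,0],"roll":0,"gripper":40},{"translation":[0,0,0],"roll":0,"gripper":40}]' 25
python3 -m creep '[{"translation":[0,0,0],"roll":0,"gripper":40},{"translation":[0,0,0],"roll":0,"gripper":40},{"translation":[0,0,0],"roll":0,"gripper":40}]' 25
python3 plan.py 475.9 146.5 195 -6.7 30
```

```text
time: 8.23
position: [0.5894, -0.1559, 0.0203]
tool_rot: [0.655, 0.756, -0.001, -0.002]
ft_force: [-0.6, 0.1, 0.4]
grip_width: 0.0799
grip_force: 0.0
time: 8.65
position: [0.5919, -0.1589, 0.0241]
tool_rot: [0.656, 0.755, 0.0, 0.001]
ft_force: [1.6, -0.2, 0.1]
grip_width: 0.0608
grip_force: 0.0
time: 8.9
position: [0.591, -0.1588, 0.0231]
tool_rot: [0.656, 0.755, 0.0, 0.0]
ft_force: [-1.0, 0.6, 3.4]
grip_width: 0.0447
grip_force: 25.0
t 8.9 pos [ 591.  -158.8   23.1] yaw 8.0 tilt 0.02 F [-1.   0.6  3.4] w 44.7 gf 25.0 q6 -33.0
shift [106.1, -23.8, -57.4] roll 4.9 rows 4.1
shift [103.7, -32.8, -57.4] roll 4.9 rows 4.1
shift [100.5, -41.5, -57.4] roll 4.9 rows 4.1
```

```bash
python3 -m creep '[{"translation":[0,0,-25],"roll":0,"gripper":40},{"translation":[0,0,-60],"roll":0,"gripper":40},{"translation":[0,0,-100],"roll":0,"gripper":40},{"translation":[0,0,-140],"roll":0,"gripper":40},{"translation":[0,0,-172],"roll":0,"gripper":40}]' 25
python3 plan.py 475.9 146.5 195 -6.7 33
```

```text
time: 9.32
position: [0.5912, -0.1588, 0.1971]
tool_rot: [0.656, 0.755, 0.0, 0.001]
ft_force: [0.9, -0.1, -0.9]
grip_width: 0.0449
grip_force: 25.0
t 9.3 pos [ 591.2 -158.8  197.1] yaw 8.0 tilt 0.09 F [ 0.9 -0.1 -0.9] w 44.9 gf 25.0 q6 -33.0
shift [159.2, -35.9, 0.9] roll 7.4 rows 4.9
shift [153.3, -55.9, 0.9] roll 7.4 rows 4.9
```

```bash
python3 -m creep '[{"translation":[25,-6,0],"roll":1.5,"gripper":40},{"translation":[60,-14,0],"roll":3,"gripper":40},{"translation":[95,-22,0],"roll":5,"gripper":40},{"translation":[130,-30,0],"roll":7,"gripper":40},{"translation":[159,-36,0],"roll":7.4,"gripper":40}]' 25
python3 -m creep '[{"translation":[35,-13,0],"roll":1.5,"gripper":40},{"translation":[75,-27,0],"roll":3,"gripper":40},{"translation":[115,-42,0],"roll":5,"gripper":40},{"translation":[140,-51,0],"roll":7,"gripper":40},{"translation":[153,-56,0],"roll":7.4,"gripper":40}]' 25
python3 -m creep '[{"translation":[0,0,0],"roll":0,"gripper":40},{"translation":[0,0,0],"roll":0,"gripper":40}]'
python3 plan.py 475.9 146.5 60 -6.7 33
```

```text
time: 9.73
position: [0.5311, -0.0042, 0.1943]
tool_rot: [0.704, 0.71, -0.0, -0.001]
ft_force: [0.3, 0.0, -1.3]
grip_width: 0.0447
grip_force: 25.0
time: 10.15
position: [0.4727, 0.1492, 0.1943]
tool_rot: [0.747, 0.665, -0.001, -0.001]
ft_force: [0.4, -1.1, -1.3]
grip_width: 0.0447
grip_force: 25.0
time: 10.32
position: [0.4751, 0.1467, 0.1945]
tool_rot: [0.747, 0.665, -0.0, 0.0]
ft_force: [1.2, -0.9, -1.1]
grip_width: 0.0446
grip_force: 25.0
t 10.3 pos [475.1 146.7 194.5] yaw -6.7 tilt 0.03 F [ 1.2 -0.9 -1.1] w 44.6 gf 25.0 q6 11.0
shift [-0.1, 0.8, 134.5] roll 0.0 rows 4.1
```

```bash
python3 -m creep '[{"translation":[0,1,30],"roll":0,"gripper":40},{"translation":[0,1,70],"roll":0,"gripper":40},{"translation":[0,1,105],"roll":0,"gripper":40},{"translation":[0,1,130],"roll":0,"gripper":40},{"translation":[0,1,140],"roll":0,"gripper":40}]' 25
python3 -m creep '[{"translation":[0,0,8],"roll":0,"gripper":40},{"translation":[0,0,16],"roll":0,"gripper":40},{"translation":[0,0,20],"roll":0,"gripper":40},{"translation":[0,0,21],"roll":0,"gripper":40},{"translation":[0,0,21],"roll":0,"gripper":40}]' 25
python3 plan.py 475.9 146.5 33 -6.7
```

```text
time: 10.73
position: [0.4755, 0.1445, 0.0513]
tool_rot: [0.748, 0.663, -0.002, -0.002]
ft_force: [-0.4, 0.1, -0.2]
grip_width: 0.0446
grip_force: 25.0
time: 11.15
position: [0.4772, 0.1461, 0.0342]
tool_rot: [0.748, 0.664, 0.001, 0.001]
ft_force: [0.4, 0.1, -1.7]
grip_width: 0.0448
grip_force: 25.0
t 11.2 pos [477.2 146.1  34.2] yaw -6.8 tilt 0.09 F [ 0.4  0.1 -1.7] w 44.8 gf 25.0 q6 11.0
shift [0.2, -1.4, 1.2] roll -0.1 rows 0.0
```

```bash
python3 -m creep '[{"translation":[0,-1,1],"roll":0,"gripper":40},{"translation":[0,-1,1],"roll":0,"gripper":54},{"translation":[0,-1,1],"roll":0,"gripper":54},{"translation":[0,-1,1],"roll":0,"gripper":54},{"translation":[0,-1,1],"roll":0,"gripper":54}]' 25
python3 -m creep '[{"translation":[0,0,-15],"roll":0,"gripper":54},{"translation":[0,0,-45],"roll":0,"gripper":54},{"translation":[0,0,-85],"roll":0,"gripper":54},{"translation":[0,0,-125],"roll":0,"gripper":60},{"translation":[0,0,-165],"roll":0,"gripper":80}]' 25
cat > lid.py <<'E'
from h import *
im=viewer.camera("top"); cv2.imwrite("pics/toplid.png",im)
H,S,V=cv2.split(cv2.cvtColor(im,cv2.COLOR_BGR2HSV)); m=np.zeros(H.shape,bool);m[150:330,300:500]=True
for mm,z,n in((m&(H>100)&(H<130)&(S>120)&(V>60),.011,"lid"),(m&(V<45),.049,"handle")):
    c,l,s,_=cv2.connectedComponentsWithStats(mm.astype(np.uint8))
    for k in range(1,c):
        if s[k,4]<60: continue
        w=np.array([pix2w("top",u,v,z) for u,v in np.argwhere(l==k)[:,::-1]])[:,:2]*1000
        r=cv2.minAreaRect(w.astype(np.float32)); print(n,s[k].tolist(),np.round(r[0],1),np.round(r[1],1),round(r[2],1))
E
python3 lid.py; python3 plan.py 471.5 -356.8 150 -78
```

```text
time: 11.57
position: [0.4758, 0.1463, 0.0329]
tool_rot: [0.748, 0.664, 0.0, 0.0]
ft_force: [0.2, -0.5, 0.7]
grip_width: 0.0531
grip_force: 0.0
time: 11.98
position: [0.4749, 0.1462, 0.1992]
tool_rot: [0.748, 0.664, -0.0, -0.0]
ft_force: [1.0, 0.4, 0.5]
grip_width: 0.0606
grip_force: 0.0
lid [340, 208, 79, 76, 3990] [ 472.4 -357.2] [206.8 207.3] 11.3
handle [377, 232, 11, 28, 101] [ 471.8 -356.5] [85.6 12.1] 11.7
t 12.0 pos [479.6 146.9 206.5] yaw -6.8 tilt 0.81 F [3.  0.1 3.3] w 64.1 gf 0.0 q6 11.0
shift [-167.1, 16.8, 18.6] roll 23.7 rows 4.1
shift [-146.1, 82.6, 19.6] roll 23.7 rows 4.1
shift [-100.3, 134.4, 20.4] roll 23.7 rows 4.1
```

```bash
python3 -m creep '[{"translation":[-165,17,3],"roll":23.7,"gripper":60},{"translation":[-165,17,3],"roll":23.7,"gripper":60},{"translation":[-165,17,3],"roll":23.7,"gripper":60},{"translation":[-165,17,3],"roll":23.7,"gripper":60},{"translation":[-165,17,3],"roll":23.7,"gripper":60}]' 30
python3 -m creep '[{"translation":[-146,83,20],"roll":23.7,"gripper":60},{"translation":[-146,83,20],"roll":23.7,"gripper":60},{"translation":[-146,83,20],"roll":23.7,"gripper":60},{"translation":[-146,83,20],"roll":23.7,"gripper":60},{"translation":[-146,83,20],"roll":23.7,"gripper":60}]' 30
python3 -m creep '[{"translation":[-25,33,5],"roll":7,"gripper":60},{"translation":[-50,67,10],"roll":14,"gripper":60},{"translation":[-75,101,15],"roll":20,"gripper":60},{"translation":[-92,124,20],"roll":23.7,"gripper":60},{"translation":[-98,132,20],"roll":23.7,"gripper":60}]' 30
python3 -m creep '[{"translation":[0,0,0],"roll":0,"gripper":50},{"translation":[0,0,0],"roll":0,"gripper":50},{"translation":[0,0,0],"roll":0,"gripper":50}]'
python3 plan.py 471.8 -356.7 45 -78.5 30; python3 wr.py pics/w4.png
```

```text
time: 12.45
position: [0.4742, -0.0261, 0.1947]
tool_rot: [0.87, 0.493, 0.0, 0.002]
ft_force: [-0.3, 0.6, 0.3]
grip_width: 0.0606
grip_force: 0.0
time: 12.87
position: [0.4718, -0.1945, 0.1742]
tool_rot: [0.953, 0.304, 0.001, 0.003]
ft_force: [-0.1, 0.4, 0.6]
grip_width: 0.0603
grip_force: 0.0
time: 13.28
position: [0.4684, -0.3564, 0.1537]
tool_rot: [0.995, 0.103, 0.001, 0.001]
ft_force: [0.7, -0.1, -0.1]
grip_width: 0.0602
grip_force: 0.0
time: 13.53
position: [0.4679, -0.3494, 0.1544]
tool_rot: [0.994, 0.107, -0.001, -0.001]
ft_force: [-0.0, 0.0, -0.2]
grip_width: 0.0518
grip_force: 0.0
t 13.5 pos [ 467.9 -349.4  154.4] yaw -77.8 tilt 0.14 F [-0.   0.  -0.2] w 51.8 gf 0.0 q6 30.0
shift [2.4, 8.2, 109.4] roll 0.7 rows 3.7
[152, 237, 16, 48, 445] [ 367.1 -263.6] [60.5 17.5] 4.1 [ 367.5 -262. ]
[169, 237, 283, 75, 3798] [ 388.9 -443.1] [ 92.2 355.8] 12.3 [ 359.8 -451. ]
```

View pics/w4.png

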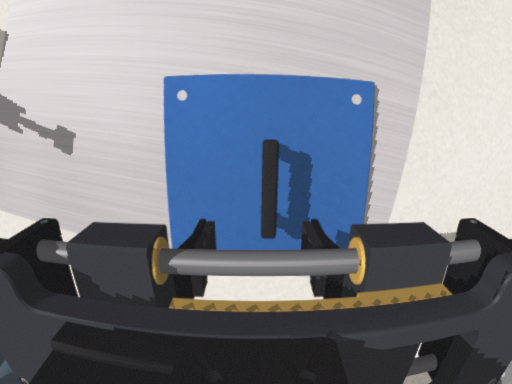

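Handle runs from px (270,140) to (268,238) on the lid.

```bash
python3 - <<'E'
import sys; sys.argv=["",'pics/w4b.png']
from wr import *
c=w([[270.5,140],[269,238]],.049)*1000; print(c.round(1),c.mean(0)); d=c[0]-c[1]; print(np.linalg.norm(d),np.degrees(np.arctan2(d[1],d[0])))
E
python3 plan.py 471.8 -356.7 45 -78.5 30
```

```text
[[ 517.3 -350.1   49. ]
 [ 429.8 -368.6   49. ]] [ 473.57737664 -359.33165436   49.        ]
89.45242751892096 11.961215339530213
t 13.6 pos [ 468.2 -349.5  154.7] yaw -77.7 tilt 0.08 F [ 0.3  0.2 -0.5] w 50.5 gf 0.0 q6 30.0
shift [2.1, 7.9, 109.7] roll 0.8 rows 3.7
```

```bash
python3 -m creep '[{"translation":[2.5,9,20],"roll":0.4,"gripper":50},{"translation":[2.5,9,50],"roll":0.4,"gripper":50},{"translation":[2.5,9,80],"roll":0.4,"gripper":50},{"translation":[2.5,9,100],"roll":0.4,"gripper":50},{"translation":[2.5,9,109],"roll":0.4,"gripper":50}]' 50
python3 -m creep '[{"translation":[0,0,0],"roll":0,"gripper":50},{"translation":[0,0,0],"roll":0,"gripper":30},{"translation":[0,0,0],"roll":0,"gripper":8},{"translation":[0,0,0],"roll":0,"gripper":8},{"translation":[0,0,0],"roll":0,"gripper":8}]' 50
python3 -m creep '[{"translation":[0,0,0],"roll":0,"gripper":8},{"translation":[0,0,0],"roll":0,"gripper":8},{"translation":[0,0,0],"roll":0,"gripper":8},{"translation":[0,0,0],"roll":0,"gripper":8}]' 50
python3 plan.py 472.5 -358 230 n 30
```

```text
time: 14.05
position: [0.4714, -0.3572, 0.0431]
tool_rot: [0.995, 0.103, -0.002, -0.002]
ft_force: [-0.0, 0.6, 0.3]
grip_width: 0.0497
grip_force: 0.0
time: 14.47
position: [0.4732, -0.3608, 0.0471]
tool_rot: [0.995, 0.102, 0.001, 0.001]
ft_force: [-0.8, 0.1, -1.1]
grip_width: 0.0312
grip_force: 0.0
time: 14.8
position: [0.4721, -0.3591, 0.046]
tool_rot: [0.995, 0.102, -0.0, -0.001]
ft_force: [0.2, 4.5, 4.8]
grip_width: 0.0136
grip_force: 50.0
t 14.8 pos [ 472.1 -359.1   46. ] yaw -78.3 tilt 0.12 F [0.2 4.5 4.8] w 13.6 gf 50.0 q6 30.0
shift [0.3, -0.7, -92.0] roll -0.0 rows 3.1
shift [0.3, -0.7, -92.0] roll -0.0 rows 3.1
```

```bash
python3 -m creep '[{"translation":[0,0,-8],"roll":0,"gripper":8},{"translation":[0,0,-25],"roll":0,"gripper":8},{"translation":[0,0,-45],"roll":0,"gripper":8},{"translation":[0,0,-65],"roll":0,"gripper":8},{"translation":[0,0,-85],"roll":0,"gripper":8}]' 58
python3 -m creep '[{"translation":[0,0,-25],"roll":0,"gripper":8},{"translation":[0,0,-50],"roll":0,"gripper":8},{"translation":[0,0,-70],"roll":0,"gripper":8},{"translation":[0,0,-82],"roll":0,"gripper":8},{"translation":[0,0,-85],"roll":0,"gripper":8}]' 58
python3 plan.py 528.3 188.2 216 -96.7 25
```

```text
time: 15.22
position: [0.472, -0.3603, 0.1308]
tool_rot: [0.995, 0.102, -0.0, -0.0]
ft_force: [-0.5, -0.1, -4.3]
grip_width: 0.0131
grip_force: 58.0
time: 15.63
position: [0.4733, -0.3615, 0.218]
tool_rot: [0.995, 0.102, 0.001, 0.002]
ft_force: [0.7, -0.2, -2.9]
grip_width: 0.0132
grip_force: 58.0
t 15.6 pos [ 473.3 -361.5  218. ] yaw -78.3 tilt 0.31 F [ 0.7 -0.2 -2.9] w 13.2 gf 58.0 q6 30.0
shift [33.1, -105.4, -0.0] roll 3.7 rows 4.4
shift [26.3, -107.3, -0.1] roll 3.7 rows 4.4
shift [19.3, -108.8, -0.1] roll 3.7 rows 4.4
shift [12.3, -109.8, -0.1] roll 3.7 rows 4.4
shift [5.2, -110.4, -0.1] roll 3.7 rows 4.4
```

```bash
python3 -m creep '[{"translation":[5,-15,0],"roll":0.5,"gripper":8},{"translation":[11,-35,0],"roll":1.2,"gripper":8},{"translation":[18,-58,0],"roll":2,"gripper":8},{"translation":[25,-81,0],"roll":3,"gripper":8},{"translation":[33,-105,0],"roll":3.7,"gripper":8}]' 58
python3 -m creep '[{"translation":[6,-24,0],"roll":0.8,"gripper":8},{"translation":[12,-48,0],"roll":1.5,"gripper":8},{"translation":[18,-72,0],"roll":2.4,"gripper":8},{"translation":[22,-90,0],"roll":3,"gripper":8},{"translation":[26,-107,0],"roll":3.7,"gripper":8}]' 58
python3 -m creep '[{"translation":[4,-22,0],"roll":0.8,"gripper":8},{"translation":[8,-44,0],"roll":1.5,"gripper":8},{"translation":[12,-66,0],"roll":2.4,"gripper":8},{"translation":[16,-88,0],"roll":3,"gripper":8},{"translation":[19,-109,0],"roll":3.7,"gripper":8}]' 58
python3 plan.py 528.3 188.2 216 -96.7 25
```

```text
time: 16.05
position: [0.4825, -0.2497, 0.2142]
tool_rot: [0.998, 0.069, -0.001, -0.001]
ft_force: [0.5, -0.5, -3.8]
grip_width: 0.0134
grip_force: 58.0
time: 16.47
position: [0.4934, -0.1395, 0.2144]
tool_rot: [0.999, 0.038, -0.001, -0.001]
ft_force: [0.8, 0.3, -3.4]
grip_width: 0.0132
grip_force: 58.0
time: 16.88
position: [0.5045, -0.0299, 0.2145]
tool_rot: [1.0, 0.005, -0.001, -0.0]
ft_force: [-0.3, -1.2, -4.1]
grip_width: 0.0136
grip_force: 58.0
t 16.9 pos [504.5 -29.9 214.5] yaw -89.4 tilt 0.1 F [-0.3 -1.2 -4.1] w 13.6 gf 58.0 q6 73.0
shift [13.0, -108.9, -0.7] roll 3.6 rows 4.4
shift [6.1, -109.5, -0.7] roll 3.6 rows 4.4
```

```bash
python3 -m creep '[{"translation":[3,-24,0],"roll":0.8,"gripper":8},{"translation":[6,-48,0],"roll":1.5,"gripper":8},{"translation":[9,-72,0],"roll":2.4,"gripper":8},{"translation":[11,-92,0],"roll":3,"gripper":8},{"translation":[13,-109,0],"roll":3.6,"gripper":8}]' 58
python3 -m creep '[{"translation":[1,-24,0],"roll":0.8,"gripper":8},{"translation":[3,-48,0],"roll":1.5,"gripper":8},{"translation":[4,-72,0],"roll":2.4,"gripper":8},{"translation":[6,-94,0],"roll":3.4,"gripper":8},{"translation":[6,-108,0],"roll":3.6,"gripper":8}]' 58
python3 -m creep '[{"translation":[0,0,0],"roll":0,"gripper":8},{"translation":[0,0,0],"roll":0,"gripper":8},{"translation":[0,0,0],"roll":0,"gripper":8}]' 58
python3 wr.py pics/w5.png >/dev/null; python3 plan.py 528.3 188.2 216 -96.7 25
python3 - <<'E'
from h import *
im=viewer.camera("top"); cv2.imwrite("pics/top5.png",cv2.resize(im[170:290,120:290],None,fx=4,fy=4,interpolation=2))
im2=cv2.imread("pics/w5.png"); a=cv2.imread("pics/top5.png"); a=cv2.resize(a,None,fx=.7,fy=.7)
c=np.zeros((384,800,3),np.uint8); c[:,:]=0; b=im2[:, 60:384]; c[:,:b.shape[1]]=b; a=a[:384,:800-b.shape[1]]; c[:a.shape[0],b.shape[1]:b.shape[1]+a.shape[1]]=a; cv2.imwrite("pics/c5.png",c)
E
```

```text
time: 17.3
position: [0.5161, 0.0795, 0.2144]
tool_rot: [1.0, -0.026, -0.001, 0.0]
ft_force: [0.7, -0.2, -3.0]
grip_width: 0.0134
grip_force: 58.0
time: 17.72
position: [0.5283, 0.1875, 0.2143]
tool_rot: [0.998, -0.057, -0.001, -0.0]
ft_force: [0.1, 0.3, -3.9]
grip_width: 0.0132
grip_force: 58.0
time: 17.97
position: [0.5279, 0.185, 0.2146]
tool_rot: [0.998, -0.057, -0.001, 0.001]
ft_force: [-0.1, -0.8, -4.1]
grip_width: 0.0134
grip_force: 58.0
t 18.0 pos [528.  184.8 214.8] yaw -96.6 tilt 0.1 F [-0.5 -0.  -3.7] w 13.2 gf 58.0 q6 104.0
shift [-0.1, -3.5, -1.2] roll 0.1 rows 0.1
```

View pics/c5.png

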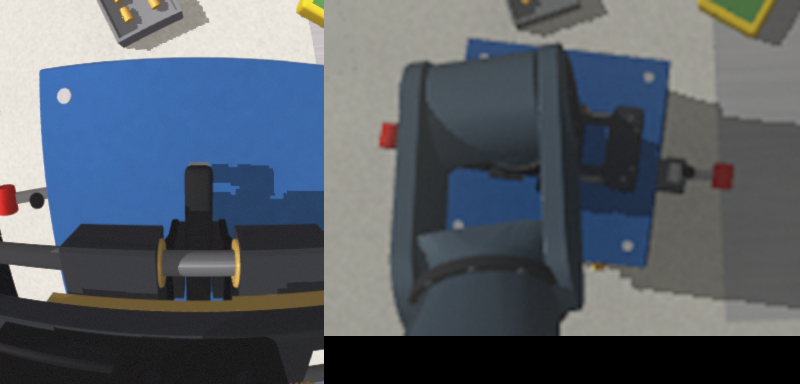

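Lid is held level and square over the box. Check how the handle sits in the grip (far end at wrist px (259,164), lid screw at (124,96)).

Run:
```python
import sys; sys.argv=["",'pics/w5b.png']
from wr import *
z=p[2]
for uv,zz in(([259.5,164],z+.006),([124,96],z-.035)):
    print(((w([uv],zz)[0]-p)@Rt*1000).round(1))
im4=cv2.imread("pics/w4.png")
# same screw in earlier picture: pose then
p4=np.array([.468,-.3495,.1545]); a=np.radians(-77.75); 
Rt4=np.array([[-np.sin(a),np.cos(a),0],[np.cos(a),np.sin(a),0],[0,0,-1]]); 
import wr; wr.p=p4; wr.Rt=Rt4
for uv,zz in(([182,95],.011),([356,99],.011)):
    P=w([uv],zz)[0]; th=np.radians(11.8); L=np.array([[np.cos(th),np.sin(th)],[-np.sin(th),np.cos(th)]])
    print("lid frame",(L@(P[:2]-np.array([.4725,-.358]))*1000).round(1))
```

```text
[48.6  1.5 -6. ]
[ 86.4 -84.1  34.9]
lid frame [86.9 83. ]
lid frame [ 85.5 -87.5]
```

```bash
python3 -m creep '[{"translation":[-1,-3,15],"roll":0,"gripper":8},{"translation":[-1,-3,35],"roll":0,"gripper":8},{"translation":[-1,-3,60],"roll":0,"gripper":8},{"translation":[-1,-3,80],"roll":0,"gripper":8},{"translation":[-1,-3,92],"roll":0,"gripper":8}]' 58
python3 -m creep '[{"translation":[0,0,2],"roll":0,"gripper":8},{"translation":[0,0,2],"roll":0,"gripper":8},{"translation":[0,0,2],"roll":0,"gripper":8}]' 58
python3 plan.py 527.7 188.2 105.5 -96.7 25
```

```text
time: 18.53
position: [0.5268, 0.1877, 0.1215]
tool_rot: [0.998, -0.058, -0.002, 0.0]
ft_force: [-0.7, 0.0, -3.5]
grip_width: 0.0134
grip_force: 58.0
time: 18.78
position: [0.5287, 0.1884, 0.1222]
tool_rot: [0.998, -0.058, 0.001, -0.0]
ft_force: [0.8, -0.7, -3.5]
grip_width: 0.0134
grip_force: 58.0
t 18.8 pos [528.7 188.4 122.2] yaw -96.6 tilt 0.09 F [ 0.8 -0.7 -3.5] w 13.4 gf 58.0 q6 105.0
shift [-1.0, 0.4, 16.7] roll 0.1 rows 0.7
```

```bash
python3 -m creep '[{"translation":[-0.5,0,4],"roll":0,"gripper":8},{"translation":[-0.5,0,8],"roll":0,"gripper":8},{"translation":[-0.5,0,12],"roll":0,"gripper":8},{"translation":[-0.5,0,15],"roll":0,"gripper":8},{"translation":[-0.5,0,15],"roll":0,"gripper":8}]' 58
python3 -m creep '[{"translation":[0,0,1],"roll":0,"gripper":8},{"translation":[0,0,2],"roll":0,"gripper":8},{"translation":[0,0,3],"roll":0,"gripper":8},{"translation":[0,0,3],"roll":0,"gripper":8}]' 58
```

```text
time: 19.2
position: [0.5269, 0.1888, 0.106]
tool_rot: [0.998, -0.057, -0.001, 0.0]
ft_force: [0.1, -0.3, -4.1]
grip_width: 0.0133
grip_force: 58.0
time: 19.53
position: [0.5273, 0.1889, 0.1041]
tool_rot: [0.998, -0.057, 0.0, -0.0]
ft_force: [-2.0, -0.4, 4.2]
grip_width: 0.0131
grip_force: 58.0
```

Contact at TCP ≈ 104 mm, as expected. Press on in small steps.

```bash
python3 -m creep '[{"translation":[0,0,0.7],"roll":0,"gripper":8},{"translation":[0,0,1.4],"roll":0,"gripper":8},{"translation":[0,0,2],"roll":0,"gripper":8},{"translation":[0,0,2],"roll":0,"gripper":8}]' 58
python3 -m creep '[{"translation":[0,0,0.7],"roll":0,"gripper":8},{"translation":[0,0,1.4],"roll":0,"gripper":8},{"translation":[0,0,2],"roll":0,"gripper":8},{"translation":[0,0,2],"roll":0,"gripper":8}]' 58
```

```text
time: 19.87
position: [0.5273, 0.1889, 0.1016]
tool_rot: [0.998, -0.058, -0.0, -0.0]
ft_force: [-2.1, 0.0, 3.9]
grip_width: 0.0131
grip_force: 58.0
time: 20.2
position: [0.5273, 0.1889, 0.0995]
tool_rot: [0.998, -0.057, -0.0, -0.0]
ft_force: [-2.4, -0.4, 2.9]
grip_width: 0.0133
grip_force: 58.0
```

```bash
python3 -m creep '[{"translation":[0,0,0.7],"roll":0,"gripper":8},{"translation":[0,0,1.4],"roll":0,"gripper":8},{"translation":[0,0,1.4],"roll":0,"gripper":8}]' 58
python3 -m creep '[{"translation":[0,0,0.5],"roll":0,"gripper":8},{"translation":[0,0,1],"roll":0,"gripper":8},{"translation":[0,0,1],"roll":0,"gripper":8}]' 58
```

```text
time: 20.45
position: [0.5274, 0.1889, 0.0995]
tool_rot: [0.998, -0.057, 0.0, -0.0]
ft_force: [-4.8, 0.1, 11.7]
grip_width: 0.0131
grip_force: 58.0
time: 20.7
position: [0.5274, 0.1889, 0.0994]
tool_rot: [0.998, -0.057, 0.0, -0.0]
ft_force: [-6.0, -1.8, 19.5]
grip_width: 0.0135
grip_force: 58.0
```

At 99.4 mm (expected 99.5) it stands firm with ~23 N: home. A bit more, ease off, release.

```bash
python3 -m creep '[{"translation":[0,0,0.5],"roll":0,"gripper":8},{"translation":[0,0,1],"roll":0,"gripper":8},{"translation":[0,0,-1],"roll":0,"gripper":8},{"translation":[0,0,-2.5],"roll":0,"gripper":8},{"translation":[0,0,-2.5],"roll":0,"gripper":8}]' 58
python3 -m creep '[{"translation":[0,0,0],"roll":0,"gripper":20},{"translation":[0,0,0],"roll":0,"gripper":40},{"translation":[0,0,0],"roll":0,"gripper":40},{"translation":[0,0,-10],"roll":0,"gripper":40},{"translation":[0,0,-30],"roll":0,"gripper":40}]' 20
python3 -m creep '[{"translation":[0,0,-30],"roll":0,"gripper":45},{"translation":[0,0,-70],"roll":0,"gripper":45},{"translation":[0,0,-90],"roll":0,"gripper":45},{"translation":[0,0,-90],"roll":0,"gripper":45}]' 20
python3 plan.py 507 8.3 190 -6.7; python3 wr.py pics/w6.png >/dev/null
```

```text
time: 21.12
position: [0.5279, 0.1889, 0.0995]
tool_rot: [0.998, -0.058, 0.001, -0.0]
ft_force: [-2.0, -0.6, 3.1]
grip_width: 0.0133
grip_force: 58.0
time: 21.53
position: [0.5258, 0.1885, 0.1281]
tool_rot: [0.998, -0.058, -0.003, 0.001]
ft_force: [0.9, -0.1, -0.6]
grip_width: 0.0365
grip_force: 0.0
time: 21.87
position: [0.531, 0.1895, 0.2256]
tool_rot: [0.998, -0.057, 0.006, -0.001]
ft_force: [0.7, 1.0, -0.2]
grip_width: 0.0449
grip_force: 0.0
t 21.9 pos [531.  189.5 225.6] yaw -96.6 tilt 0.71 F [ 0.7  1.  -0.2] w 44.9 gf 0.0 q6 105.0
shift [-1.2, 61.0, 11.7] roll -30.0 rows 4.2
shift [-31.4, 52.3, 11.3] roll -30.0 rows 4.2
shift [-53.4, 29.7, 11.1] roll -30.0 rows 4.2
```

View pics/w6.png

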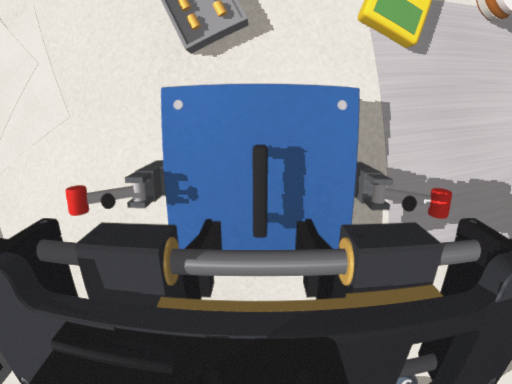

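Lid seated squarely; red grips at wrist px (77,200) and (440,203). Locate them at 122 mm height.

```bash
python3 - <<'E'
import sys; sys.argv=["",'pics/w6b.png']
from wr import *
H,S,V=cv2.split(cv2.cvtColor(im,cv2.COLOR_BGR2HSV)); m=(((H<6)|(H>174))&(S>150)&(V>60)).astype(np.uint8)
n,l,s,c=cv2.connectedComponentsWithStats(m)
for k in range(1,n):
    if s[k,4]>150:
        q=w(np.argwhere(l==k)[:,::-1],.1225)[:,:2]*1000; r=cv2.minAreaRect(q.astype(np.float32)); print(s[k].tolist(),np.round(r[0],1),np.round(r[1],1),round(r[2],1))
q=w([[163,88],[358,88]],.0645)*1000; print(q, np.degrees(np.arctan2(*(q[0]-q[1])[[1,0]])))
E
python3 plan.py 507 8.3 190 -6.7
```

```text
[63, 185, 23, 29, 533] [547.7 370.3] [25.9 29.4] 83.4
[430, 187, 23, 30, 555] [503.5   9.4] [27.3 29.9] 81.4
[[640.83050655 275.01945733  64.5       ]
 [617.81689476  73.94483634  64.5       ]] 83.4707321196929
t 22.0 pos [527.8 188.9 220.9] yaw -96.6 tilt 0.15 F [-0.2 -0.4  0.3] w 45.1 gf 0.0 q6 105.0
shift [-0.0, 60.6, 10.3] roll -30.0 rows 4.2
shift [-30.3, 52.5, 10.2] roll -30.0 rows 4.2
shift [-52.5, 30.4, 10.2] roll -30.0 rows 4.2
```

```bash
python3 -m creep '[{"translation":[0,60,10],"roll":-30,"gripper":60},{"translation":[0,60,10],"roll":-30,"gripper":60},{"translation":[0,60,10],"roll":-30,"gripper":60},{"translation":[0,60,10],"roll":-30,"gripper":60},{"translation":[0,60,10],"roll":-30,"gripper":60}]' 12
python3 -m creep '[{"translation":[-30,52,10],"roll":-30,"gripper":60},{"translation":[-30,52,10],"roll":-30,"gripper":60},{"translation":[-30,52,10],"roll":-30,"gripper":60},{"translation":[-30,52,10],"roll":-30,"gripper":60},{"translation":[-30,52,10],"roll":-30,"gripper":60}]'
python3 -m creep '[{"translation":[-25,15,5],"roll":-7.1,"gripper":60},{"translation":[-40,24,10],"roll":-14,"gripper":60},{"translation":[-52,30,10],"roll":-21,"gripper":60},{"translation":[-52,30,10],"roll":-28,"gripper":60},{"translation":[-52,30,10],"roll":-30,"gripper":60}]'
python3 -m creep '[{"translation":[0,0,0],"roll":0,"gripper":60},{"translation":[0,0,0],"roll":0,"gripper":60}]'
python3 plan.py 505.7 9 122 -6.7
```

```text
time: 22.38
position: [0.519, 0.1285, 0.2077]
tool_rot: [0.979, 0.205, -0.002, -0.0]
ft_force: [-0.4, 0.0, -0.1]
grip_width: 0.0596
grip_force: 0.0
time: 22.8
position: [0.5121, 0.069, 0.1977]
tool_rot: [0.893, 0.451, -0.002, -0.001]
ft_force: [0.2, 0.3, -0.0]
grip_width: 0.06
grip_force: 0.0
time: 23.22
position: [0.5051, 0.0093, 0.1878]
tool_rot: [0.746, 0.666, -0.001, -0.002]
ft_force: [0.7, 0.4, 0.7]
grip_width: 0.06
grip_force: 0.0
time: 23.38
position: [0.5057, 0.0101, 0.1884]
tool_rot: [0.747, 0.665, -0.001, -0.001]
ft_force: [-0.3, 0.1, 0.6]
grip_width: 0.0599
grip_force: 0.0
t 23.4 pos [505.7  10.1 188.4] yaw -6.7 tilt 0.18 F [-0.3  0.1  0.6] w 59.9 gf 0.0 q6 -5.0
shift [-1.1, 0.3, 66.4] roll 0.0 rows 1.6
```

```bash
python3 -m creep '[{"translation":[-1,0,20],"roll":0,"gripper":60},{"translation":[-1,0,45],"roll":0,"gripper":60},{"translation":[-1,0,62],"roll":0,"gripper":60},{"translation":[-1,0,66],"roll":0,"gripper":60},{"translation":[-1,0,66],"roll":0,"gripper":60}]' 10
python3 -m creep '[{"translation":[0,0,0],"roll":0,"gripper":40},{"translation":[0,0,0],"roll":0,"gripper":34},{"translation":[0,0,0],"roll":0,"gripper":34},{"translation":[0,0,0],"roll":0,"gripper":34}]' 10
python3 wr.py pics/w7.png >/dev/null; python3 plan.py 505.7 9 122 -6.7
```

```text
time: 23.8
position: [0.5053, 0.0094, 0.1221]
tool_rot: [0.747, 0.665, -0.001, -0.002]
ft_force: [-1.1, -0.2, 1.1]
grip_width: 0.0601
grip_force: 0.0
time: 24.13
position: [0.5072, 0.0089, 0.1246]
tool_rot: [0.747, 0.665, 0.001, 0.001]
ft_force: [-0.3, -0.1, -0.7]
grip_width: 0.0409
grip_force: 0.0
t 24.2 pos [507.1   8.9 124.5] yaw -6.6 tilt 0.1 F [ 0.2  0.1 -0.2] w 38.5 gf 0.0 q6 -5.0
shift [-0.1, -1.4, 2.5] roll 0.1 rows 0.1
```

View pics/w7.png

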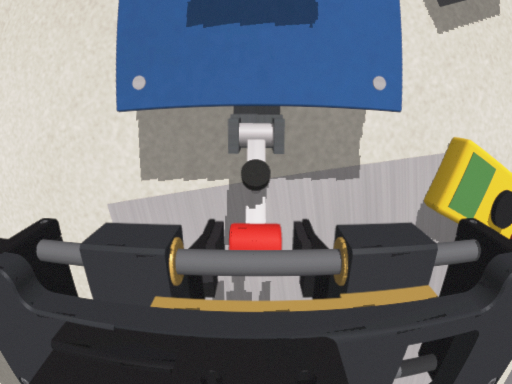

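Grip centred between the fingers at px (255,238). Close and swing along the arc.

```bash
python3 -m creep '[{"translation":[0,-1,2],"roll":0,"gripper":22},{"translation":[0,-1,2],"roll":0,"gripper":20},{"translation":[0,-1,2],"roll":0,"gripper":20},{"translation":[0,-1,2],"roll":0,"gripper":20},{"translation":[0,-1,2],"roll":0,"gripper":20}]' 12
python3 -m creep '[{"translation":[6.5,0,-9.3],"roll":0,"gripper":20},{"translation":[14.5,0,-17.3],"roll":0,"gripper":20},{"translation":[23.8,0,-23.8],"roll":0,"gripper":20},{"translation":[34.1,0,-28.6],"roll":0,"gripper":20},{"translation":[45,0,-31.5],"roll":0,"gripper":20}]' 12
python3 plan.py 505.7 9 122 -6.7
```

```text
time: 24.6
position: [0.5056, 0.0091, 0.1217]
tool_rot: [0.747, 0.665, -0.0, -0.0]
ft_force: [-1.1, 0.3, 0.8]
grip_width: 0.0256
grip_force: 12.0
time: 25.02
position: [0.5111, 0.0547, 0.1539]
tool_rot: [0.746, 0.666, 0.0, 0.001]
ft_force: [2.4, -2.2, -9.3]
grip_width: 0.0255
grip_force: 12.0
t 25.0 pos [511.1  54.7 153.9] yaw -6.6 tilt 0.08 F [ 2.4 -2.2 -9.3] w 25.5 gf 12.0 q6 0.0
shift [-46.0, -0.2, 31.9] roll 0.1 rows 1.4
```

```bash
python3 -m creep '[{"translation":[11.3,0,0.5],"roll":0,"gripper":20},{"translation":[22.6,0,1.5],"roll":0,"gripper":20},{"translation":[33.5,0,4],"roll":0,"gripper":20},{"translation":[43.8,0,8.7],"roll":0,"gripper":20},{"translation":[53.1,0,15],"roll":0,"gripper":20}]' 12
python3 -m creep '[{"translation":[8,0,8],"roll":0,"gripper":20},{"translation":[14.5,0,17.3],"roll":0,"gripper":20},{"translation":[19.3,0,27.6],"roll":0,"gripper":20},{"translation":[22.2,0,38.5],"roll":0,"gripper":20},{"translation":[22.7,0,46],"roll":0,"gripper":20}]' 12
python3 plan.py 520.5 129.5 90 n
```

```text
time: 25.43
position: [0.5175, 0.107, 0.138]
tool_rot: [0.746, 0.666, -0.0, 0.001]
ft_force: [2.1, -7.8, -2.8]
grip_width: 0.0259
grip_force: 12.0
time: 25.85
position: [0.5204, 0.13, 0.092]
tool_rot: [0.746, 0.665, 0.001, 0.001]
ft_force: [-1.0, -2.1, 16.3]
grip_width: 0.026
grip_force: 12.0
t 25.9 pos [520.4 130.   92. ] yaw -6.6 tilt 0.09 F [-1.  -2.1 16.3] w 26.0 gf 12.0 q6 9.0
shift [-0.4, 0.1, 2.0] roll -0.0 rows 0.0
```

```bash
python3 -m creep '[{"translation":[0,0,1],"roll":0,"gripper":20},{"translation":[0,0,2],"roll":0,"gripper":20},{"translation":[0,0,2],"roll":0,"gripper":20},{"translation":[0,0,2],"roll":0,"gripper":20}]' 25
python3 plan.py 520.5 129.5 90 n
```

```text
time: 26.18
position: [0.5204, 0.13, 0.0916]
tool_rot: [0.747, 0.665, 0.001, 0.001]
ft_force: [0.1, -3.1, 11.3]
grip_width: 0.0257
grip_force: 25.0
t 26.2 pos [520.4 130.   91.6] yaw -6.6 tilt 0.14 F [ 0.1 -3.1 11.3] w 25.7 gf 25.0 q6 9.0
shift [-0.5, 0.1, 1.6] roll -0.0 rows 0.0
```

```bash
python3 -m creep '[{"translation":[0,0,1],"roll":0,"gripper":20},{"translation":[0,0,2],"roll":0,"gripper":20},{"translation":[0,0,2],"roll":0,"gripper":20}]' 25
python3 -m creep '[{"translation":[0,0,-3],"roll":0,"gripper":20},{"translation":[0,0,-3],"roll":0,"gripper":40},{"translation":[0,0,-3],"roll":0,"gripper":50},{"translation":[0,0,-3],"roll":0,"gripper":50},{"translation":[0,0,-3],"roll":0,"gripper":50}]' 25
python3 -m creep '[{"translation":[0,0,-20],"roll":0,"gripper":50},{"translation":[0,0,-50],"roll":0,"gripper":50},{"translation":[0,0,-80],"roll":0,"gripper":50},{"translation":[0,0,-105],"roll":0,"gripper":60},{"translation":[0,0,-105],"roll":0,"gripper":60}]' 10
python3 plan.py 549 367.5 188 -6.7; python3 wr.py pics/w8.png>/dev/null
```

```text
time: 26.43
position: [0.5205, 0.13, 0.0914]
tool_rot: [0.747, 0.665, 0.001, 0.001]
ft_force: [-3.6, -3.1, 24.1]
grip_width: 0.0261
grip_force: 25.0
time: 26.85
position: [0.5187, 0.1296, 0.0904]
tool_rot: [0.747, 0.665, -0.001, -0.001]
ft_force: [0.1, 0.3, 0.3]
grip_width: 0.0446
grip_force: 0.0
time: 27.27
position: [0.5224, 0.1296, 0.2004]
tool_rot: [0.747, 0.665, 0.004, 0.003]
ft_force: [1.1, 0.0, 0.1]
grip_width: 0.0561
grip_force: 0.0
t 27.3 pos [522.4 129.6 200.4] yaw -6.6 tilt 0.52 F [1.1 0.  0.1] w 56.1 gf 0.0 q6 9.0
shift [119.7, -0.5, 6.4] roll 0.1 rows 2.9
shift [119.7, -0.6, 6.4] roll 0.1 rows 2.9
```

View pics/w8.png

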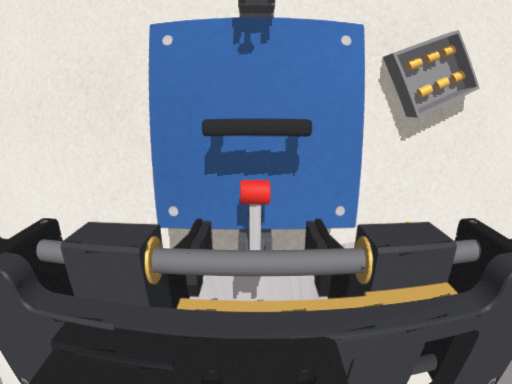

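Right clamp is down on the lid (grip at px (255,192)). Now the left one.

```bash
python3 -m creep '[{"translation":[40,0,2],"roll":0,"gripper":60},{"translation":[80,0,4],"roll":0,"gripper":60},{"translation":[120,0,6],"roll":0,"gripper":60},{"translation":[155,0,6],"roll":0,"gripper":60},{"translation":[190,0,6],"roll":0,"gripper":60}]' 10
python3 -m creep '[{"translation":[30,0,0],"roll":0,"gripper":60},{"translation":[49,0,0],"roll":0,"gripper":60},{"translation":[49,0,0],"roll":0,"gripper":60},{"translation":[49,0,0],"roll":0,"gripper":60}]'
python3 plan.py 549 367.8 122 -6.7
```

```text
time: 27.73
position: [0.5399, 0.3193, 0.1877]
tool_rot: [0.747, 0.665, -0.002, -0.001]
ft_force: [0.8, -0.9, 0.5]
grip_width: 0.0598
grip_force: 0.0
time: 28.07
position: [0.5455, 0.3669, 0.1878]
tool_rot: [0.746, 0.666, -0.002, -0.0]
ft_force: [-0.2, -0.2, 0.1]
grip_width: 0.0599
grip_force: 0.0
t 28.1 pos [545.5 366.9 187.8] yaw -6.5 tilt 0.24 F [-0.2 -0.2  0.1] w 59.9 gf 0.0 q6 31.0
shift [1.4, 3.6, 65.7] roll 0.2 rows 1.6
```

```bash
python3 -m creep '[{"translation":[1,1.5,20],"roll":0,"gripper":60},{"translation":[1,1.5,45],"roll":0,"gripper":60},{"translation":[1,1.5,62],"roll":0,"gripper":60},{"translation":[1,1.5,66],"roll":0,"gripper":60},{"translation":[1,1.5,66],"roll":0,"gripper":60}]' 12
python3 -m creep '[{"translation":[0,0,0],"roll":0,"gripper":45},{"translation":[0,0,0],"roll":0,"gripper":45},{"translation":[0,0,0],"roll":0,"gripper":45}]' 12
python3 plan.py 549 367.3 122 -6.7; python3 wr.py pics/w9.png>/dev/null
```

```text
time: 28.48
position: [0.547, 0.3652, 0.1218]
tool_rot: [0.747, 0.665, -0.003, -0.001]
ft_force: [-0.1, -0.5, 0.3]
grip_width: 0.06
grip_force: 0.0
time: 28.73
position: [0.5494, 0.3674, 0.1256]
tool_rot: [0.747, 0.665, 0.001, 0.0]
ft_force: [0.1, -0.0, 0.0]
grip_width: 0.0488
grip_force: 0.0
t 28.7 pos [549.4 367.4 125.6] yaw -6.6 tilt 0.15 F [ 0.1 -0.   0. ] w 48.8 gf 0.0 q6 31.0
shift [-0.2, -0.4, 3.6] roll 0.1 rows 0.1
```

View pics/w9.png

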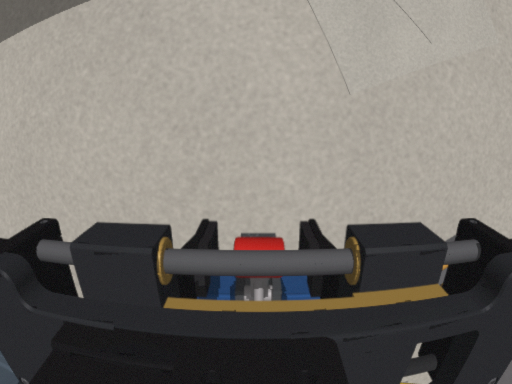

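Run:
```python
import numpy as np
from rig import viewer
i=viewer.camera_info("wrist");K=np.array(i["intrinsics"]);E=np.linalg.inv(i["hand_eye"])
def px(P):
    c=E[:3,:3]@P+E[:3,3]; r=np.arctan2(np.hypot(*c[:2]),c[2]); return K[:2,2]+K[0,0]*r*c[:2]/np.hypot(*c[:2])
for ox in(-4,0,4):
  for oz in(0,3,):
    a=np.linspace(0,2*np.pi,73); v=[px(np.array([.001*ox+.011*np.cos(t),0,.001*oz+.011*np.sin(t)]))[1] for t in a]
    print(ox,oz,round(min(v)),round(max(v)))
```

```text
-4 0 235 275
-4 3 233 272
0 0 228 269
0 3 226 266
4 0 221 262
4 3 219 260
```

Grip sits ~4 mm inward of the TCP; correct, close, then swing.

```bash
python3 -m creep '[{"translation":[-4,0,1],"roll":0,"gripper":45},{"translation":[-4,0,1],"roll":0,"gripper":22},{"translation":[-4,0,1],"roll":0,"gripper":20},{"translation":[-4,0,1],"roll":0,"gripper":20},{"translation":[-4,0,1],"roll":0,"gripper":20}]' 12
python3 -m creep '[{"translation":[0,0,0],"roll":0,"gripper":20},{"translation":[0,0,0],"roll":0,"gripper":20}]'
python3 plan.py 542.9 311.4 90 -6.7
```

```text
time: 29.2
position: [0.5489, 0.3634, 0.1234]
tool_rot: [0.746, 0.665, 0.001, 0.001]
ft_force: [6.6, -1.8, -3.3]
grip_width: 0.0262
grip_force: 2.9
time: 29.37
position: [0.5491, 0.3633, 0.1233]
tool_rot: [0.747, 0.665, 0.001, 0.001]
ft_force: [3.1, -1.8, -0.4]
grip_width: 0.0256
grip_force: 12.0
t 29.4 pos [549.1 363.3 123.3] yaw -6.6 tilt 0.12 F [ 3.1 -1.8 -0.4] w 25.6 gf 12.0 q6 30.0
shift [-52.3, -0.3, 33.3] roll 0.1 rows 1.5
```

```bash
python3 -m creep '[{"translation":[-5.7,0,-8.1],"roll":0,"gripper":20},{"translation":[-13.5,0,-15.9],"roll":0,"gripper":20},{"translation":[-22.5,0,-22.2],"roll":0,"gripper":20},{"translation":[-32.5,0,-26.8],"roll":0,"gripper":20},{"translation":[-43,0,-29.6],"roll":0,"gripper":20}]' 12
python3 -m creep '[{"translation":[-11,0,-1],"roll":0,"gripper":20},{"translation":[-22,0,0],"roll":0,"gripper":20},{"translation":[-32.4,0,2.8],"roll":0,"gripper":20},{"translation":[-42.4,0,7.4],"roll":0,"gripper":20},{"translation":[-51.4,0,13.7],"roll":0,"gripper":20}]' 12
python3 plan.py 542.9 311.4 90 -6.7
```

```text
time: 29.78
position: [0.5437, 0.3201, 0.153]
tool_rot: [0.747, 0.665, 0.001, 0.0]
ft_force: [5.0, 1.7, -11.2]
grip_width: 0.026
grip_force: 12.0
time: 30.2
position: [0.5377, 0.2704, 0.1404]
tool_rot: [0.747, 0.665, 0.002, -0.001]
ft_force: [2.2, 6.1, -2.5]
grip_width: 0.0261
grip_force: 12.0
t 30.2 pos [537.7 270.4 140.4] yaw -6.7 tilt 0.29 F [ 2.2  6.1 -2.5] w 26.1 gf 12.0 q6 23.0
shift [41.1, 0.3, 50.5] roll -0.0 rows 1.6
```

```bash
python3 -m creep '[{"translation":[-7.8,0,7.8],"roll":0,"gripper":20},{"translation":[-14.1,0,16.8],"roll":0,"gripper":20},{"translation":[-18.7,0,26.8],"roll":0,"gripper":20},{"translation":[-21.5,0,37.4],"roll":0,"gripper":20},{"translation":[-22.2,0,46],"roll":0,"gripper":20}]' 12
python3 -m creep '[{"translation":[0,0,1],"roll":0,"gripper":20},{"translation":[0,0,2],"roll":0,"gripper":20},{"translation":[0,0,3],"roll":0,"gripper":20}]' 25
python3 plan.py 542.9 311.4 90 -6.7
```

```text
time: 30.62
position: [0.5348, 0.2468, 0.0923]
tool_rot: [0.747, 0.665, -0.0, 0.0]
ft_force: [2.0, 1.0, 2.2]
grip_width: 0.0261
grip_force: 12.0
time: 30.87
position: [0.5348, 0.2468, 0.0901]
tool_rot: [0.746, 0.666, -0.001, 0.0]
ft_force: [2.4, -1.8, 4.2]
grip_width: 0.0257
grip_force: 25.0
t 30.9 pos [534.8 246.8  90.1] yaw -6.6 tilt 0.09 F [ 2.4 -1.8  4.2] w 25.7 gf 25.0 q6 21.0
shift [65.1, 0.7, 0.0] roll 0.1 rows 1.6
```

```bash
python3 -m creep '[{"translation":[0,0,1],"roll":0,"gripper":20},{"translation":[0,0,2],"roll":0,"gripper":20},{"translation":[0,0,2],"roll":0,"gripper":20}]' 25
python3 -m creep '[{"translation":[0,0,1],"roll":0,"gripper":20},{"translation":[0,0,1.5],"roll":0,"gripper":20},{"translation":[0,0,1.5],"roll":0,"gripper":20}]' 25
```

```text
time: 31.12
position: [0.5348, 0.247, 0.0883]
tool_rot: [0.746, 0.665, -0.0, 0.0]
ft_force: [1.8, -4.9, 3.3]
grip_width: 0.0256
grip_force: 25.0
time: 31.37
position: [0.5349, 0.247, 0.0882]
tool_rot: [0.746, 0.666, -0.0, 0.001]
ft_force: [0.2, -5.0, 13.1]
grip_width: 0.0249
grip_force: 25.0
```

```bash
python3 -m creep '[{"translation":[0,0,1],"roll":0,"gripper":20},{"translation":[0,0,1.5],"roll":0,"gripper":20},{"translation":[0,0,1.5],"roll":0,"gripper":20}]' 25
python3 -m creep '[{"translation":[0,0,-3],"roll":0,"gripper":20},{"translation":[0,0,-3],"roll":0,"gripper":40},{"translation":[0,0,-3],"roll":0,"gripper":50},{"translation":[0,0,-3],"roll":0,"gripper":50},{"translation":[0,0,-3],"roll":0,"gripper":50}]' 25
python3 -m creep '[{"translation":[0,0,-20],"roll":0,"gripper":50},{"translation":[0,0,-50],"roll":0,"gripper":50},{"translation":[0,0,-80],"roll":0,"gripper":50},{"translation":[0,0,-120],"roll":0,"gripper":60},{"translation":[0,0,-140],"roll":0,"gripper":60}]' 10
python3 -m creep '[{"translation":[-40,0,0],"roll":0,"gripper":60},{"translation":[-80,0,0],"roll":0,"gripper":60},{"translation":[-120,0,0],"roll":0,"gripper":60},{"translation":[-160,0,0],"roll":0,"gripper":60},{"translation":[-200,0,0],"roll":0,"gripper":60}]' 10
python3 -m creep '[{"translation":[-40,0,0],"roll":0,"gripper":60},{"translation":[-80,0,0],"roll":0,"gripper":60},{"translation":[-110,0,0],"roll":0,"gripper":60},{"translation":[-110,0,0],"roll":0,"gripper":60},{"translation":[-110,0,0],"roll":0,"gripper":60}]' 10
python3 - <<'E'
from h import *
s=viewer.camera("scene"); t=viewer.camera("top")
a=cv2.resize(s[110:270,230:430],None,fx=2,fy=2,interpolation=2); b=cv2.resize(t[170:290,120:290],None,fx=2.3,fy=2.3,interpolation=2)
c=np.zeros((330,800,3),np.uint8); c[:a.shape[0],:400]=a; c[:b.shape[0],405:405+b.shape[1]]=b; cv2.imwrite("pics/fin.png",c)
# rim height check of the lid corners
E
```

```text
time: 31.62
position: [0.5349, 0.247, 0.088]
tool_rot: [0.746, 0.666, 0.0, 0.001]
ft_force: [-1.8, -5.6, 20.9]
grip_width: 0.0255
grip_force: 25.0
time: 32.03
position: [0.5334, 0.2478, 0.0872]
tool_rot: [0.746, 0.665, -0.001, -0.001]
ft_force: [-0.3, -0.0, -0.4]
grip_width: 0.0441
grip_force: 0.0
time: 32.45
position: [0.5356, 0.2483, 0.2315]
tool_rot: [0.746, 0.665, 0.002, 0.001]
ft_force: [0.6, 0.3, 1.4]
grip_width: 0.0564
grip_force: 0.0
time: 32.87
position: [0.5106, 0.0479, 0.2276]
tool_rot: [0.746, 0.666, -0.0, -0.001]
ft_force: [1.2, 0.1, -0.3]
grip_width: 0.0603
grip_force: 0.0
time: 33.28
position: [0.4986, -0.0615, 0.2276]
tool_rot: [0.748, 0.664, -0.0, -0.001]
ft_force: [-1.3, 0.5, -0.7]
grip_width: 0.0602
grip_force: 0.0
```

View pics/fin.png

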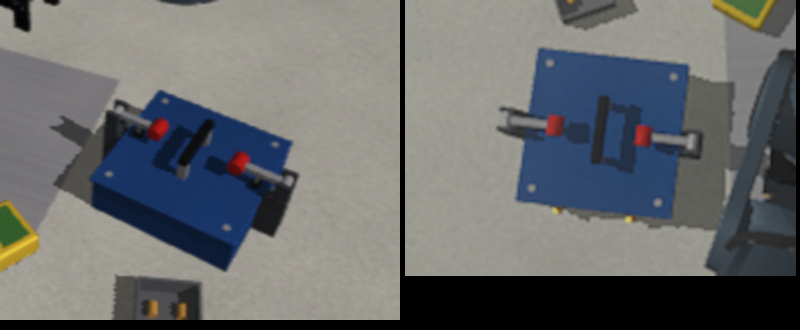

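Run:
```python
from h import *
from rig import hand_in
for n in("scene","top"):
    print(n,[(np.round(d["bbox"]).tolist(),round(d["p"],2)) for d in viewer.recognise(n,"module0")])
s=viewer.camera("top"); H,S,V=cv2.split(cv2.cvtColor(s,cv2.COLOR_BGR2HSV))
c,l,st,_=cv2.connectedComponentsWithStats(((H>18)&(H<34)&(S>120)&(V>70)).astype(np.uint8)); print([x.tolist() for x in st[1:] if x[4]>25])
```

```text
scene [([288.0, 164.0, 28.0, 16.0], 0.29), ([277.0, 158.0, 102.0, 88.0], 0.15)]
top []
[[254, 134, 41, 49, 722]]
```

No modules are left on the bench (only the meter is yellow). Handing in.

```bash
python3 -c "
from rig import hand_in; print(hand_in())"
```

```text
the job is handed in; nothing more can be done
None
```

The job is handed in: both modules found on the bench are upright in the box, one each in the far right and near right bays, the lid is pressed fully home, and both clamps are down on it as far as they go; the multimeter, flux jar and adapter tray were not touched.

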